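Put the lantern on charge

ROBOT

A 6-joint arm with a two-finger parallel gripper is mounted at the origin on the work surface. World frame = base frame: x ahead of the robot, y to its left, z up, the work surface at z = 0. Lengths are in mm, angles in rad, forces in N, time in s.
With the tool pointing down it reaches from about 250 to 850 mm from the base axis. Payload 12.5 kg.
Tool frame: the origin (TCP) lies midway between the tips of the shut fingers; the grasp point (between the pads) lies 19 mm behind it (bot.grip_point_offset is the distance from the TCP to the grasp point, in mm); x points along the fingers, y is the direction in which the jaws open and shut, and the axes are right-handed (so a half turn about x gives the same grasp; the last joint's range is limited). The gripper opens to 93 mm and grips with 3 to 60 N. Pads are 15 mm wide; open, the fingers measure 128 mm over their backs; the gripper's body (75 mm by 188 mm) begins 65 mm behind the grasp point.
Start: joints at [-1.411, 0.351, 1.652, -0, 1.139, -0.085], TCP at [133.32, -533.582, 218.633] pointing down, gripper open.
Joint ranges: [-2.75, 2.75], [-0.79, 2.1], [0.01, 2.65], [-1.57, 4.71], [0.07, 3.14], [-2.87, 2.87]. Speed limits (rad/s): [2.22, 2.22, 2.79, 3.14, 3.14, 3.14].

INTERFACE

Orientations are given as a unit quaternion [x, y, z, w].
In Python, from cell import bot gives the robot as it stands.
- The arm moves only by the tool apply_moves, never from a script. Its argument "deltas" is text: rows parted by semicolons, each of 7 numbers parted by spaces: the shift along the tool's x, y, z in cm, then the turn, a rotation vector about the tool's x, y, z in degrees, then the closure, from 0 (fully open) to 1 (shut). In form: dx dy dz wx wy wz gripper; .... A call has 1 to 10 rows; each row shifts and turns the pose as measured when the row begins, along the tool's axes as they then stand; what a row does not reach is not made up. A row lasts 1/12 s, in which the tool goes at most 41.7 mm and 7.16 degrees, less where a joint would pass 70% of its speed; a pose out of reach is approached as far as the arm can. A call with a gripper value outside its range is refused whole. The fingers move at their own pace and stop on an object; the grip force is fixed at half the most. Time passes only in rows, so rows that do not move let the fingers close. It gives the time, the measured TCP pose, the force and the opening at its end, in the units of the state.
- bot.sense(): the state, without advancing time (a new reading comes with each control period).
- bot.capture(name): name is "side" or "top"; returns a dict with "frame" (480x640x3 uint8, red, green, blue), "intrinsics" (3x3 intrinsics, pixels), "world_from_camera" (4x4, takes a point from camera to world coordinates). Camera axes: x right, y down, z forward; pixel columns grow to the right and rows downward; lengths in mm; the calibration is good to about 2 mm. A picture is of the moment at which its call begins. There is no depth.
- bot.sign_off(): hands the job in, once; it reports no verdict.
Trained networks look in a picture, given as the dict that the camera call returned (one of the last four; its "shot" number tells which), for a name from the list of things; names that differ only in an ending like _2 or _b are one class to them, and where a whole thing is asked for, a point or a joint stands for the part that bears it (a point fixed in the world has none). Each returns a list of dicts, best first, with "score" (0 to 1); they miss things now and then, are a little off and sometimes report something else, mostly with a low value. They report only what shows in the picture. A call takes as long as a camera call. They do not tell look-alikes from the thing itself.
- bot.search_frame(picture, thing): "position" ([x, y, z] in mm, in world coordinates, good to about 4 mm: the middle of the surface that is visible of it).
- bot.regions_of(picture, thing): "region" (480x640 bool, what is visible of it).
The state is a dict: "clock": time; "joints": joint angles; "joint_vel": joint speeds; "effort": joint torques, N m; "tool_pos": TCP position; "orientation": TCP orientation; "wrist_force": force on the tool from outside, world axes, zero at the start; "torque": the same for the moment, N m; "opening": opening from 0.0 (shut) to 1.0 (fully open).
Only numpy, scipy, OpenCV 4.12 (cv2) and the standard library are available. Lean on these libraries where they do the work, as an engineer would, in place of code of your own. Each camera call takes 0.05 s, during which the arm holds its last target.

TASK

Put the green lantern on charge: lift it off the drawer unit, stand it upright on the crate top and let go, then take it again by its two narrow end faces and set it down in the black charging cradle, flat on the cradle's floor, so that its edge holds the red hinged switch lever pressed down, and let go. Then press the red button on the lantern's top all the way down and let it come back up. Do not drop the lantern, and leave the other things where they are.

Things in the scene. Friction and masses are not known exactly. Their poses are not given: they have to be found in the camera images.
- lantern_center (a point): centre (half-way up) of the lantern, a rigid upright block 62 mm long (its x), 48 mm wide (its y) and 58 mm high (its z), about 0.3 kg, green caps and a pale yellow light panel between. It turned half round about z is the same for the job. At the start it stands upright on top of the drawer unit, its x along the unit's x
- button_top (a point): centre of the top face of the red round press button on the lantern's top, 22 mm across; it stands 6 mm above the lantern's top (35 mm above the lantern's centre) and goes down 5 mm
- lantern_button (a joint): how far the lantern's button is pressed: 0 out, 0.005 m fully down; it springs back; fully down takes about 4 N
- unit_top (a point): centre of the flat top of the white drawer unit with blue fronts, 200 mm above the work surface; the unit is 100 mm in x, 110 mm in y, 80 mm high, fixed, its sliding door stays shut; the point's axes are the unit's
- unit_rail (a point): middle of the unit's front rail, half-way up. Two such upright rails (56 mm high, 6 mm thick, 90 mm long in y, 70 mm between them) stand on the unit's top along its front and rear, the lantern between them; the unit's y sides are open, so there the lantern can only be taken by its two wide faces (across its 48 mm)
- crate_top (a point): centre of the slatted flat top of the fixed grey crate, 120 mm above the work surface, 420 mm (x) by 640 mm (y); things stand on it as on a flat surface. The drawer unit and the cradle stand on it, one towards each side, with open room in the middle
- cradle_seat (a point): point on the charging cradle's floor, 14 mm above the crate top (134 mm above the work surface), to come under the centre of the lantern's underside, lantern's x along cradle's x (either way round); up to 10 mm off towards -x or 5 mm towards +x is fine. The cradle is black and fixed, its base from -45 to +67 mm in x, 74 mm wide in y; the point's axes are the cradle's
- cradle_cheek (a point): middle of the top edge of the cradle's +y cheek. Two cheeks at its y sides, 56 mm high above the floor, 7 mm thick and 56 mm long in x (-28 to +28 mm), leave 56 mm between them; both x ends are open for the fingers, so there the lantern can only be held by its two narrow end faces (across its 62 mm)
- cradle_stop (a point): point between the two yellow stop curbs, at the height of their tops: they stand at 36 to 42 mm towards the cradle's +x from the seat point, 4 mm above the floor, either side of the lever; the lantern stands before them and must not sit on them
- lever_roller (a point): centre of the red roller (8 mm across, 12 mm wide) at the free end of the hinged switch lever, in a channel in the middle of the cradle floor, 22 mm from the seat point towards the cradle's +x; free, the roller's top stands 8 mm above the cradle floor; the lever, 35 mm long, runs down from it to its hinge at x = +56 mm, low enough for fingers to pass over
- switch_lever (a joint): switch lever angle: 0 raised (free), about 0.24 rad when pressed level with the cradle floor; light spring, under 1 N, which the lantern's weight holds down
- cup: orange ceramic cup, 72 mm across, 72 mm high, origin at the centre of its underside; leave alone
- tie_holder: pink hair tie holder, 68 mm across at its foot, 70 mm high, origin at the centre of its underside; leave alone
- cream_jar: small blue jar, 52 mm across, 45 mm high, origin at the centre of its underside; leave alone
- soap_tin: aluminium soap tin, 55 by 80 by 30 mm high, origin at the centre of its underside; leave alone
- clipper: steel nail clipper lying flat, 60 by 13 by 10 mm high, origin at the centre of its underside, long along its x; leave alone
Not all that is in view belongs to the job. There is more than one size of the part that bears lantern_center; the job needs the middle-sized.

How it is judged (in metres and radians):
On the way, in this order (a step that is already met when the one before it is completed fails the run):
1. the lantern stands upright on the crate top, out of the hand (contact force between the fingers and lantern below 0.05 N and height (world z) of lantern_center between 0.143 and 0.154 m and angle between lantern_center's own z axis and vertical below 0.1 rad and contact force between lantern and crate above 0.5 N), for 0.2 s.
2. the lantern stands flat in the cradle, out of the hand, holding the lever down (value of joint switch_lever above 0.19 rad and angle between lantern_center's own z axis and vertical below 0.05 rad and z of lantern_center in the frame of cradle_seat between 0.026 and 0.0315 m and x of lantern_center in the frame of cradle_seat between -0.012 and 0.008 m and y of lantern_center in the frame of cradle_seat between -0.008 and 0.008 m and contact force between the fingers and lantern below 0.05 N), for 0.2 s.
3. the lantern's button is pressed down while it stands in the cradle (value of joint switch_lever above 0.19 rad and angle between lantern_center's own z axis and vertical below 0.05 rad and z of lantern_center in the frame of cradle_seat between 0.026 and 0.0315 m and x of lantern_center in the frame of cradle_seat between -0.012 and 0.008 m and y of lantern_center in the frame of cradle_seat between -0.008 and 0.008 m and value of joint lantern_button above 0.004 m), for 0.05 s.
At the end, for the whole second after the job is handed in: the lantern stands at rest and untouched in the cradle, flat on its floor (height within about 2.5 mm, tilt under 0.05 rad), its centre within -12 to +8 mm (x) and 8 mm (y) of the seat point, the switch lever pressed past 0.19 rad, the lantern's button out again (under 1 mm) (all of step 2 and value of joint lantern_button below 0.001 m and linear speed of lantern below 0.02 m/s and angular speed of lantern below 0.2 rad/s).
It fails at once if the lantern is dropped (moving faster than 0.45 m/s out of the hand) (contact force between the fingers and lantern below 0.05 N and linear speed of lantern above 0.45 m/s).
It fails at once if a bystander (cup, hair tie holder, jar, tin or clipper) is moved by more than 20 mm (distance of any of cup, tie_holder, cream_jar, soap_tin, clipper from where it was at the start of the episode above 0.02 m).
It also fails if it takes over 72 s, if anything falls off the work surface, if the arm or the gripper's body presses on something with over 40 N, if the wrist force passes 120 N, or if a joint passes its speed limit or range.

## Working session

There is one attempt and no reset: what is moved stays moved. The work goes in short steps, Python scripts to look and compute and a tool call to move; the robot and the scene stay as the last step left them, time stands still between calls to the robot, and variables do not carry over. Pictures are saved under pics/ and viewed, and the job is handed in when it is done.

Besides the shell and the picture viewer there is one more tool, called after ">>>" in YAML: its name, and indented under it one key for each argument. apply_moves: Moves the arm, as the interface text tells. Its arguments: {"type":"object","properties":{"deltas":{"type":"string"}},"required":["deltas"]}

```bash
ls -la; mkdir -p pics; python3 - <<'E'
from cell import bot
import cv2
print(bot.sense())
for n in("side","top"):
    c=bot.capture(n); cv2.imwrite(f"pics/{n}0.png",c["frame"][:,:,::-1]); print(n,c["intrinsics"],c["world_from_camera"])
    for t in ["lantern_center","button_top","lever_roller","cup","tie_holder","cream_jar","soap_tin","clipper","unit_top","unit_rail","cradle_seat","cradle_cheek","cradle_stop","crate_top"]:
        try: print(t,[( [round(v) for v in d["position"]],round(d["score"],2)) for d in bot.search_frame(c,t)])
        except Exception as e: print(t,e)
E
```

```text
total 12
drwxr-xr-x  3 agent agent 4096 Dec  6 04:33 .
drwxr-xr-x 23 root  root  4096 Dec  6 04:33 ..
drwxr-xr-x  2 agent agent 4096 Dec  6 04:33 pics
{'clock': 0.0, 'joints': array([-1.41062488e+00,  3.51262085e-01,  1.65246344e+00,  1.18000224e-05,
        1.13910019e+00, -8.46335409e-02]), 'joint_vel': array([ 0.00044908,  0.00207818, -0.0003951 ,  0.00205645,  0.00217539,
        0.00094822]), 'effort': array([ 7.02485504e-04, -4.97321749e+01, -2.85251999e+01,  6.98398403e-02,
        2.57816270e-02, -6.81361416e-05]), 'tool_pos': array([ 133.253183  , -533.23666417,  218.07232228]), 'orientation': array([-0.70180373, -0.0867697 ,  0.70182908, -0.08589814]), 'wrist_force': array([ 0.09631708, -0.52011334, -0.50521226]), 'torque': array([-0.03463134, -0.01214744,  0.03098323]), 'opening': 1.0013533452691394}
side [[499.42175611   0.         314.32628065]
 [  0.         499.42175611 238.35607404]
 [  0.           0.           1.        ]] [[-9.74547705e-01 -1.66895015e-01  1.49675729e-01  4.54825208e+02]
 [-2.24127991e-01  7.39761627e-01 -6.34444149e-01  6.54570208e+02]
 [-4.838795
[... 1290 characters left out ...]
00e+00  0.00000000e+00  1.00000000e+00]]
lantern_center [([442, 420, 79], 0.82), ([560, 389, 35], 0.8), ([534, 200, 259], 0.67)]
button_top [([543, 200, 261], 0.5), ([448, 427, 83], 0.41)]
lever_roller [([591, -217, 139], 0.38)]
cup [([740, -232, 155], 0.73)]
tie_holder [([736, 88, 130], 0.92)]
cream_jar [([720, 218, 164], 0.85)]
soap_tin [([728, -91, 150], 0.92)]
clipper [([442, -31, 127], 0.55), ([565, -213, 133], 0.27)]
unit_top [([529, 180, 196], 0.88)]
unit_rail [([526, 182, 203], 0.83)]
cradle_seat [([567, -218, 131], 0.8)]
cradle_cheek [([565, -213, 135], 0.63), ([740, -232, 154], 0.44)]
cradle_stop [([562, -214, 133], 0.63)]
crate_top [([572, 1, 123], 0.63), ([567, -213, 134], 0.39)]
```

View pics/side0.png

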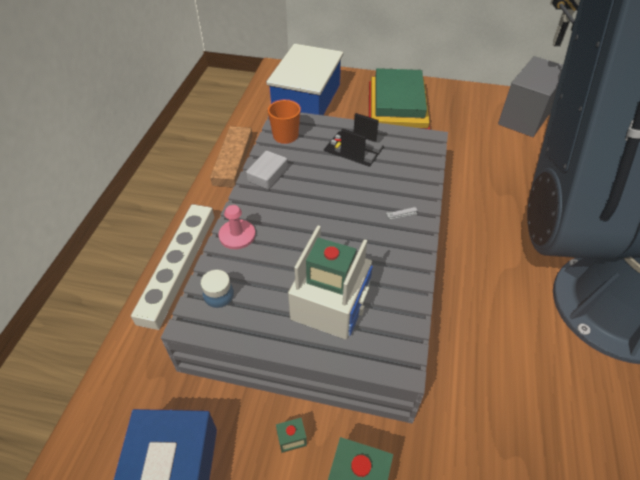

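View pics/top0.png

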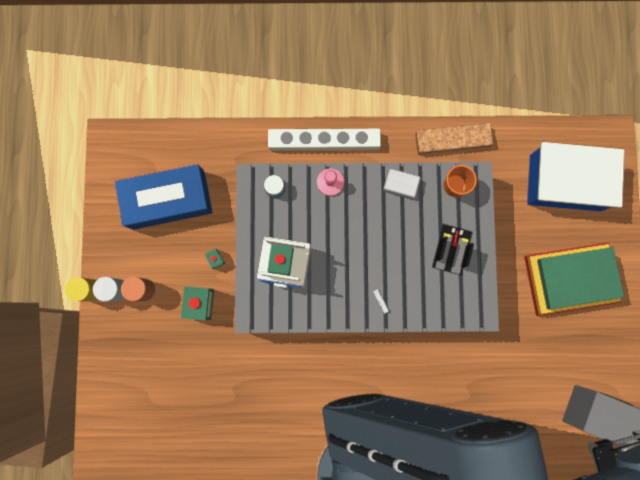

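```bash
python3 - <<'E'
import cv2
t=cv2.imread("pics/top0.png"); s=cv2.imread("pics/side0.png")
cv2.imwrite("pics/t_unit.png",cv2.resize(t[140:240,210:330],(720,600),interpolation=cv2.INTER_CUBIC))
cv2.imwrite("pics/t_cradle.png",cv2.resize(t[130:230,410:530],(720,600),interpolation=cv2.INTER_CUBIC))
cv2.imwrite("pics/s_unit.png",cv2.resize(s[130:330,160:400],(720,600),interpolation=cv2.INTER_CUBIC))
cv2.imwrite("pics/s_cradle.png",cv2.resize(s[60:160,200:320],(720,600),interpolation=cv2.INTER_CUBIC))
E
```

```text
(no output)
```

View crops.

Things that could be taken for the lantern in the top image are the block on the unit at (281,259), a larger one on the table at (196,303), and a small one at (214,259). I choose the one at (281,259): it is middle-sized and stands on the unit. The cradle is at (453,250), with its red lever towards world +x.

View pics/t_unit.png

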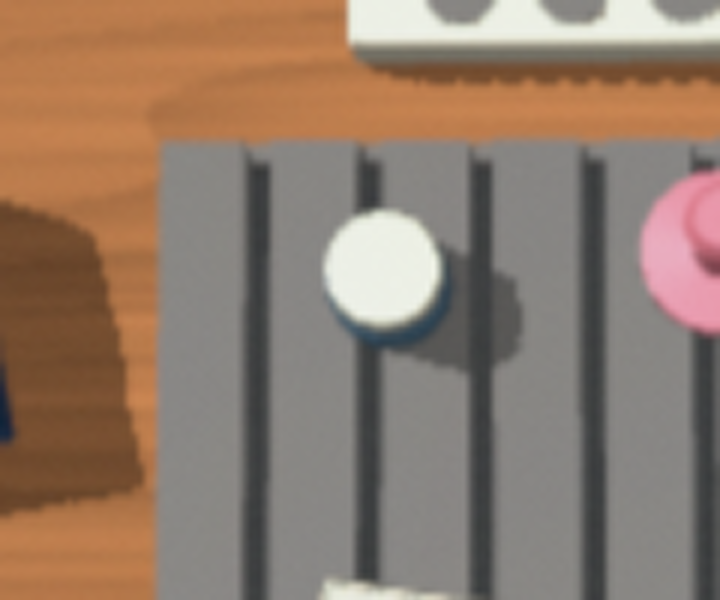

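View pics/t_cradle.png

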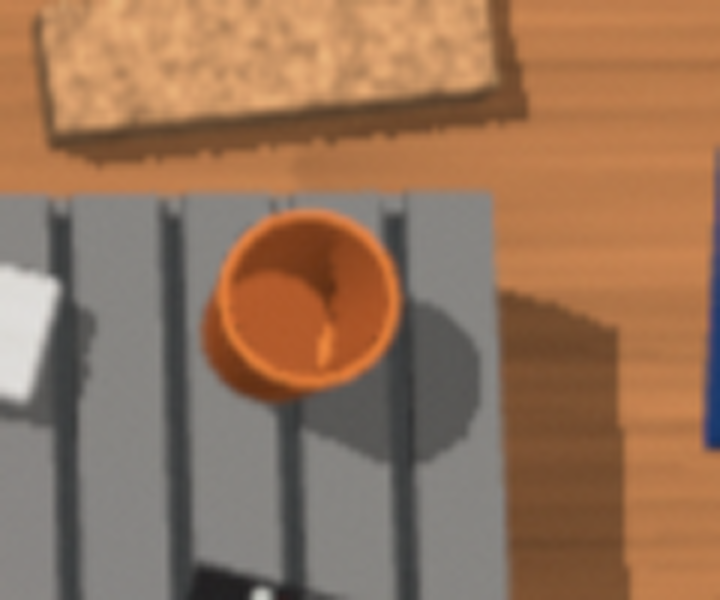

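View pics/s_unit.png

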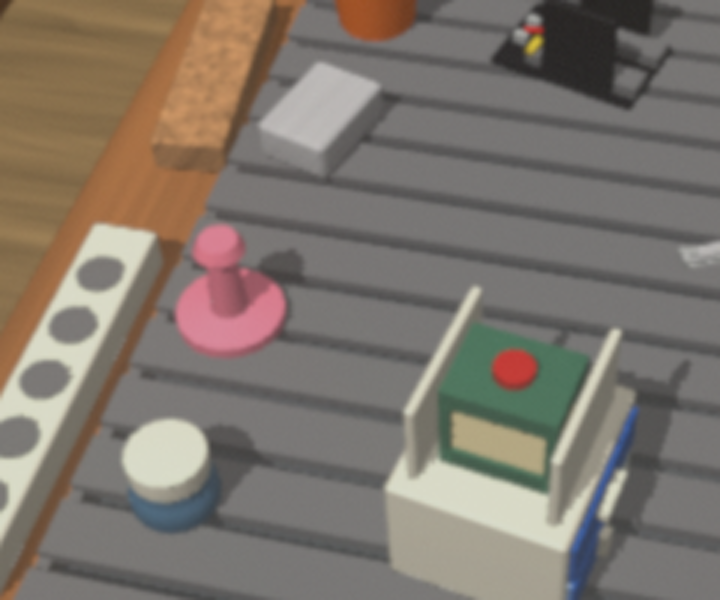

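View pics/s_cradle.png

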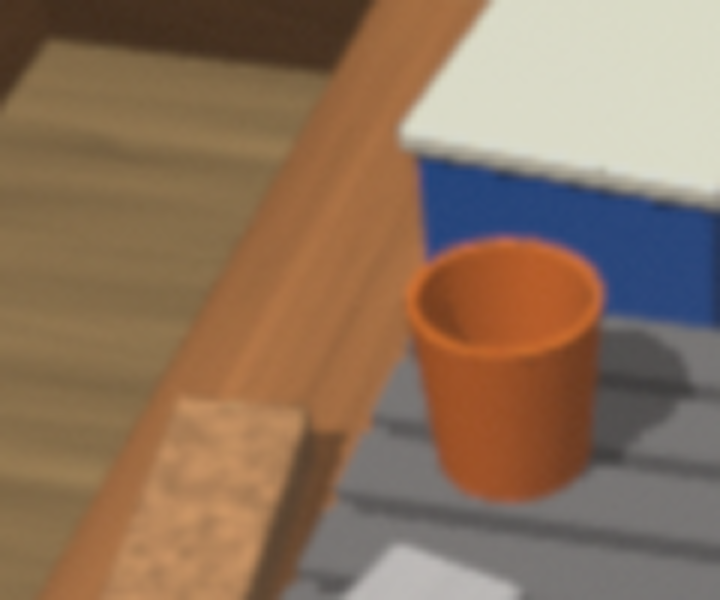

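The side crop shows the lantern between the two rails, with its light panel facing the open +y side. My other crops missed the unit and cradle, so I am cropping again.

```bash
python3 - <<'E'
import cv2
t=cv2.imread("pics/top0.png"); s=cv2.imread("pics/side0.png")
cv2.imwrite("pics/t_unit2.png",cv2.resize(t[225:300,240:330],(720,600),interpolation=cv2.INTER_CUBIC))
cv2.imwrite("pics/t_cradle2.png",cv2.resize(t[212:287,410:500],(720,600),interpolation=cv2.INTER_CUBIC))
cv2.imwrite("pics/s_cradle2.png",cv2.resize(s[105:180,310:400],(720,600),interpolation=cv2.INTER_CUBIC))
E
```

```text
(no output)
```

View pics/t_unit2.png

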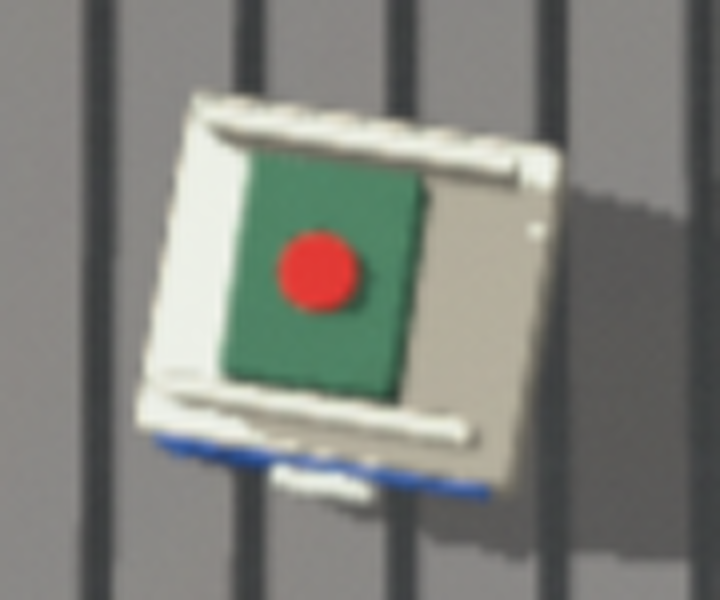

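View pics/t_cradle2.png

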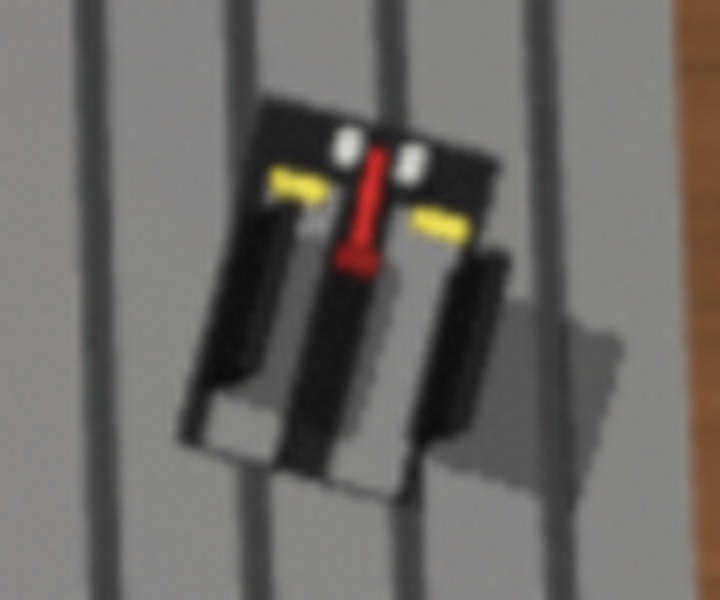

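View pics/s_cradle2.png

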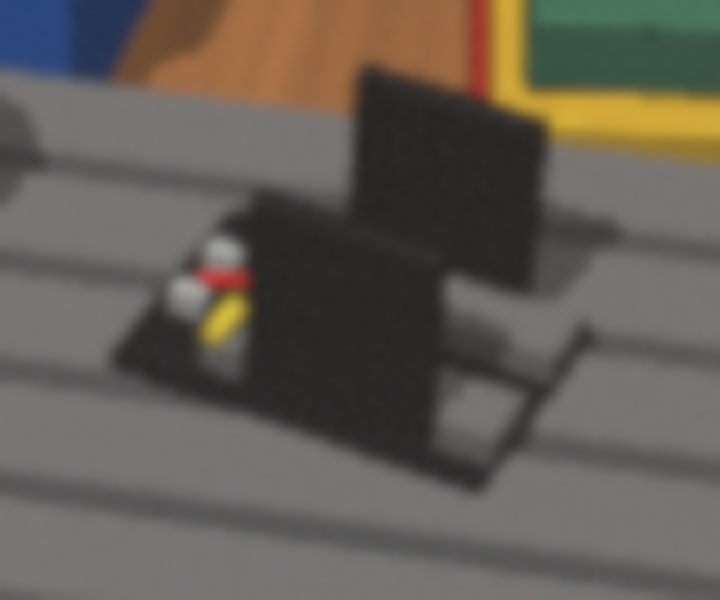

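```bash
cat > h.py <<'E'
import numpy as np, cv2
from scipy.optimize import least_squares
from scipy.spatial.transform import Rotation as R
def proj(c,P):
    T=np.linalg.inv(c["world_from_camera"]); p=np.atleast_2d(P)@T[:3,:3].T+T[:3,3]
    q=p@c["intrinsics"].T; return q[:,:2]/q[:,2:]
def ray(c,uv,z):
    T=c["world_from_camera"]; d=T[:3,:3]@np.linalg.inv(c["intrinsics"])@np.array([uv[0],uv[1],1.]); o=T[:3,3]
    return o+d*(z-o[2])/d[2]
def place(L,p):
    L=np.atleast_2d(np.array(L,float)); c,s=np.cos(p[2]),np.sin(p[2])
    return np.c_[p[0]+c*L[:,0]-s*L[:,1],p[1]+s*L[:,0]+c*L[:,1],L[:,2]]
def fit(obs,p0):
    # obs: list of (cam, local pts(z world), pixels)
    f=lambda p: np.concatenate([(proj(c,place(L,p))-np.array(uv)).ravel() for c,L,uv in obs])
    r=least_squares(f,p0,loss="soft_l1"); return r.x,r.fun
E
cat > fit0.py <<'E'
from cell import bot
from h import *
s=bot.capture("side");t=bot.capture("top")
tu=lambda a:np.array(a)/8+[240-.44,225-.44]
tc=lambda a:np.array(a)/8+[410-.44,212-.44]
sc=lambda a:np.array(a)/8+[310-.44,105-.44]
su=lambda a:np.array(a)/3+[160-.33,130-.33]
# lantern: corners. crop left = world +y, up=+x
LL=[[31,24,258],[31,-24,258],[-31,-24,258],[-31,24,258],[0,0,264]]
uv=tu([(248,150),(428,180),(395,400),(222,372),(318,271)])
LS=LL; uvs=su([(440,402),(475,326),(592,356),(553,455+0),(515,368)])
# side: green top corners seen
for nm,o in (("top",[(t,LL,uv)]),("side",[(s,LL,uvs)]),("both",[(t,LL,uv),(s,LL,uvs)])):
    p,r=fit(o,[535,200,0.1]); print("lantern",nm,p.round(3),r.round(1))
CL=[[67,37,134],[67,-37,134],[-45,-37,134],[-45,37,134],[22,0,138]]
cu=tc([(265,95),(498,160),(413,505),(183,440),(357,258)])
CS=[[67,37,134],[-45,37,134],[-45,-37,134]]; cs=sc([(115,360),(480,485),(588,330)])
for nm,o in (("top",[(t,CL,cu)]),("side",[(s,CS,cs)]),("both",[(t,CL,cu),(s,CS,cs)])):
    p,r=fit(o,[560,-215,0.1]); print("cradle",nm,p.round(3),r.round(1))
UL=[[-50,55,200],[50,55,200],[50,-55,200],[-50,-55,200]]
uu=tu([(140,425),(190,95),(560,150),(508,490)])
p,r=fit([(t,UL,uu)],[535,190,.1]);print("unit",p.round(3),r.round(1))
E
python3 fit0.py
```

```text
lantern top [ 5.35386e+02  1.98605e+02 -1.48000e-01] [ 0.7  0.3 -0.4 -0.4 -0.4 -0.3 -0.2  0.1  0.4  0.2]
lantern side [ 5.35732e+02  2.03500e+02 -1.59000e-01] [-0.8 -1.8 -0.2  0.3 -0.3  2.1  1.8 -6.7  0.1  1.2]
lantern both [ 5.35797e+02  2.00768e+02 -1.48000e-01] [-0.2  0.2 -1.4 -0.6 -1.4 -0.5 -1.2 -0.  -0.6  0.1 -0.3 -3.  -0.  -1.
 -0.1  0.5  2.3 -8.3  0.5 -0.2]
cradle top [ 5.56703e+02 -2.09081e+02 -2.73000e-01] [ 0.3 -0.5  0.5 -0.8  0.3  0.3 -0.5  0.4 -0.6  0.5]
cradle side [ 5.57463e+02 -1.98333e+02 -2.67000e-01] [-1.3 -0.2  0.3  0.2  0.6 -0.2]
cradle both [ 5.57166e+02 -2.07427e+02 -2.83000e-01] [-0.1 -0.8  0.1 -0.7 -0.6  0.2 -1.4  0.  -1.2  0.3 -0.3 -3.1  0.7 -2.4
  1.5 -2.5]
unit [ 5.35905e+02  1.95286e+02 -1.61000e-01] [-0.8  0.8  0.  -0.4  0.4 -0.1  0.2 -0.1]
```

```bash
cat > fit1.py <<'E'
exec(open('fit0.py').read().split("CL=[[")[0])
CL=[[67,37,120],[67,-37,134],[-45,-37,134],[-45,37,120],[22,0,138],[39,24,138],[39,-24,138]]
cu=tc([(265,95),(498,160),(413,505),(183,440),(357,258),(298,186),(440,224)])
CL=CL[:5]; cu=cu[:5]
CS=[[67,37,120],[-45,37,120]]; cs=sc([(115,365),(480,492)])
for nm,o in (("top",[(t,CL,cu)]),("side",[(s,CS,cs)]),("both",[(t,CL,cu),(s,CS,cs)])):
    p,r=fit(o,[560,-215,-0.25]); print("cradle",nm,p.round(3),r.round(1))
def box(x0,x1,y0,y1,z0,z1): return [[x,y,z] for x in(x0,x1) for y in(y0,y1) for z in (z0,z1)]
E=[(a,b) for a in range(8) for b in range(a+1,8) if bin(a^b).count('1')==1]
def draw(im,c,L,p,org,k,col):
    q=(proj(c,place(L,p))-org+.5)*k
    for a,b in E: cv2.line(im,tuple(int(v) for v in q[a].round()),tuple(int(v) for v in q[b].round()),col,1,cv2.LINE_AA)
def over(name,c,org,size,k,items):
    im=c["frame"][org[1]:org[1]+size[1],org[0]:org[0]+size[0],::-1]
    im=cv2.resize(np.ascontiguousarray(im),None,fx=k,fy=k,interpolation=cv2.INTER_CUBIC)
    for L,p,col in items: draw(im,c,L,p,np.array(org),k,col)
    cv2.imwrite(name,im)
pc=p
cr=[(box(-45,67,-37,37,120,134),pc,(255,255,0)),(box(-28,28,28,35,134,190),pc,(0,255,0)),(box(-28,28,-35,-28,134,190),pc,(0,255,0)),(box(36,42,-30,-10,134,138),pc,(0,0,255)),(box(36,42,10,30,134,138),pc,(0,0,255))]
pl=[535.6,199.3,-.152]; pu=[535.9,195.3,-.155]
un=[(box(-31,31,-24,24,200,258),pl,(255,0,255)),(box(-50,50,-55,55,120,200),pu,(255,255,0))]+[(box(a*38-3,a*38+3,-45,45,200,256),pu,(0,0,255)) for a in(-1,1)]
over("pics/o_tc.png",t,(410,212),(90,75),8,cr); over("pics/o_sc.png",s,(310,105),(90,75),8,cr)
over("pics/o_tu.png",t,(240,225),(90,75),8,un); over("pics/o_su.png",s,(280,220),(120,120),5,un)
E
python3 fit1.py
```

```text
lantern top [ 5.35386e+02  1.98605e+02 -1.48000e-01] [ 0.7  0.3 -0.4 -0.4 -0.4 -0.3 -0.2  0.1  0.4  0.2]
lantern side [ 5.35732e+02  2.03500e+02 -1.59000e-01] [-0.8 -1.8 -0.2  0.3 -0.3  2.1  1.8 -6.7  0.1  1.2]
lantern both [ 5.35797e+02  2.00768e+02 -1.48000e-01] [-0.2  0.2 -1.4 -0.6 -1.4 -0.5 -1.2 -0.  -0.6  0.1 -0.3 -3.  -0.  -1.
 -0.1  0.5  2.3 -8.3  0.5 -0.2]
cradle top [ 5.57337e+02 -2.09921e+02 -2.86000e-01] [-0.1 -0.1  1.1 -0.8  0.3  0.1 -1.4  0.3 -0.1  0.3]
cradle side [ 5.57893e+02 -2.12522e+02 -2.82000e-01] [-0.2 -0.2  0.2  0.1]
cradle both [ 5.57414e+02 -2.10459e+02 -2.87000e-01] [ 0.1 -0.1  1.4 -0.8  0.6  0.1 -1.2  0.2  0.1  0.2 -0.2  0.3  0.2  0.8]
```

View pics/o_tc.png

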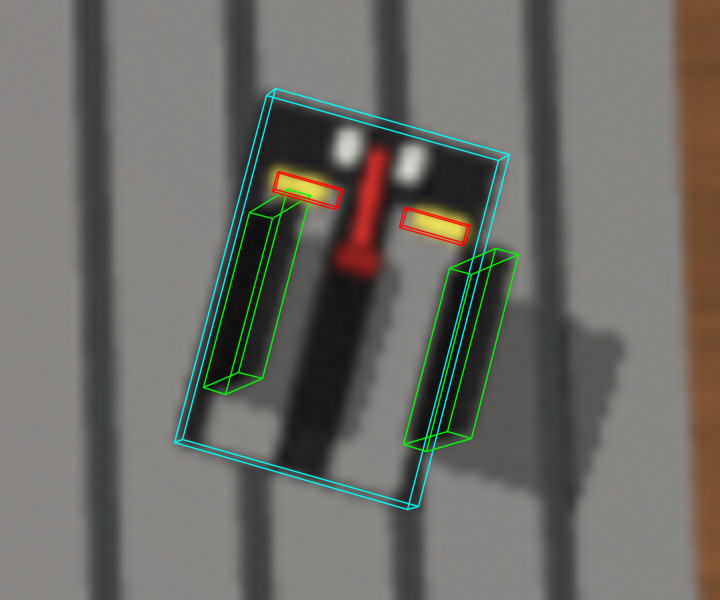

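View pics/o_sc.png

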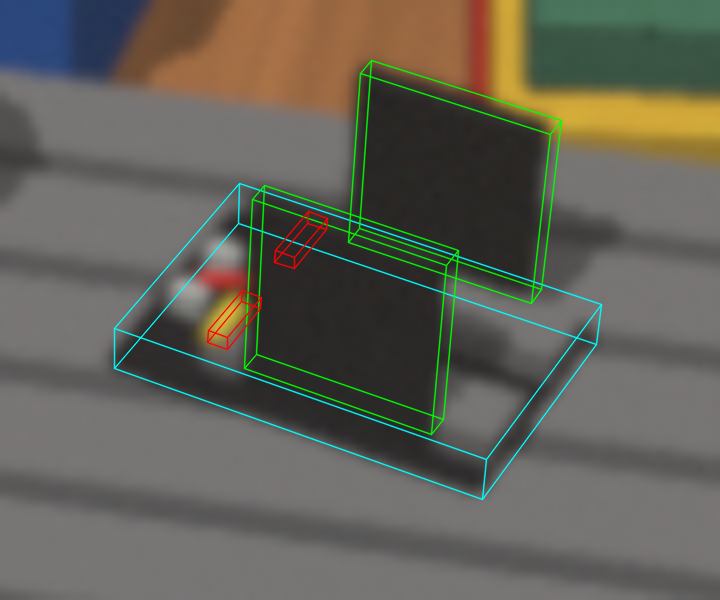

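View pics/o_tu.png

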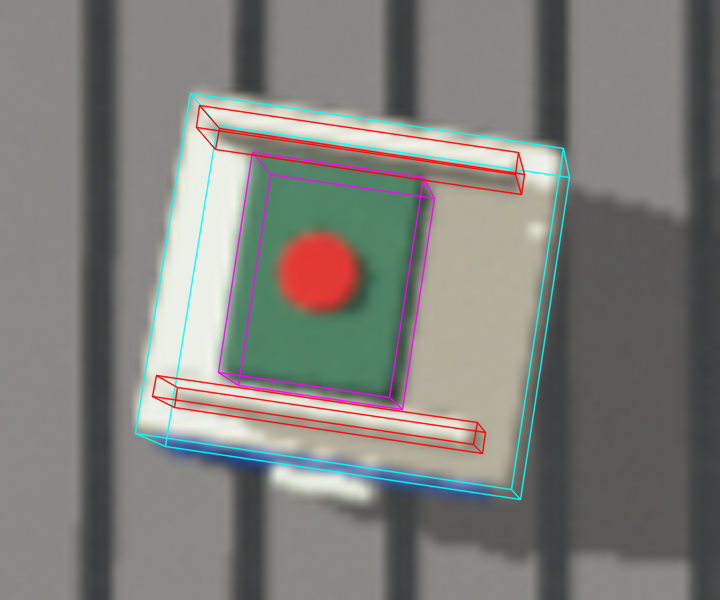

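View pics/o_su.png

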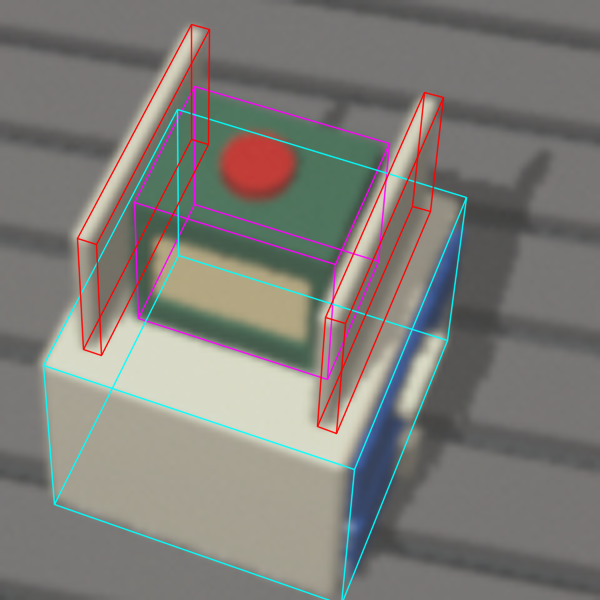

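The wireframe overlays match both views. The lantern is at about (535.6, 199.5) with yaw -0.15, and the cradle seat at about (557, -210) with yaw -0.285. Next is a move planner.

```bash
cat > plan.py <<'E'
import sys; from cell import bot; from h import *
# usage: plan.py x y z yawdeg(jaw dir, mod 180)  -> tool-frame shift (cm), rotvec (deg)
st=bot.sense(); Rt=R.from_quat(st["orientation"]); M=Rt.as_matrix()
yaw=np.degrees(np.arctan2(M[1,1],M[0,1]))
print("t",round(st["clock"],2),"tcp",st["tool_pos"].round(1),"toolx",M[:,0].round(3),"jawyaw",round(yaw,2),"open",round(st["opening"],3),"F",st["wrist_force"].round(1),"j",st["joints"].round(2))
if len(sys.argv)>1:
    x,y,z,a=map(float,sys.argv[1:5])
    d=(a-yaw+90)%180-90; b=np.radians(yaw+d)
    Y=np.array([np.cos(b),np.sin(b),0]);X=np.array([0,0,-1.]);T=np.c_[X,Y,np.cross(X,Y)]
    rv=(Rt.inv()*R.from_matrix(T)).as_rotvec(degrees=True)
    dp=np.array([x,y,z])-st["tool_pos"]
    print("shift now-axes cm",(M.T@dp/10).round(2),"rotvec deg",rv.round(2),"| shift after-turn axes cm",(T.T@dp/10).round(2),"dist mm",np.linalg.norm(dp).round(1))
E
python3 plan.py 535.6 199.5 340 81.3
```

```text
t 1.7 tcp [ 133.3 -533.6  218.6] toolx [-0. -0. -1.] jawyaw -75.98 open 1.004 F [-0.2  0.3  0. ] j [-1.41  0.35  1.65 -0.    1.14 -0.08]
shift now-axes cm [-12.14 -61.38 -56.8 ] rotvec deg [22.72  0.   -0.  ] | shift after-turn axes cm [-12.14 -78.55 -28.68] dist mm 845.0
```

>>> apply_moves:
  deltas: "-3 0 0 5.7 0 0 0;-3 0 0 5.7 0 0 0;-3 0 0 5.7 0 0 0;-3 0 0 5.7 0 0 0;-1 -2 -0.7 0 0 0 0;0 -3.3 -1.2 0 0 0 0;0 -3.3 -1.2 0 0 0 0;0 -3.3 -1.2 0 0 0 0;0 -3.3 -1.2 0 0 0 0;0 -3.3 -1.2 0 0 0 0"

```text
clock: 2.53
tool_pos: [231.4, -359.8, 354.1]
orientation: [0.704, -0.064, -0.704, -0.064]
wrist_force: [0.8, 0.2, -0.0]
opening: 1.003
```

```bash
python3 plan.py 535.6 199.5 340 81.3
```

```text
t 2.53 tcp [ 231.4 -359.8  354.1] toolx [ 0.     0.001 -1.   ] jawyaw -100.39 open 1.003 F [ 0.8  0.2 -0. ] j [-1.11  0.    1.74  0.    1.4   0.64]
shift now-axes cm [  1.48 -60.5  -19.84] rotvec deg [-1.69  0.    0.07] | shift after-turn axes cm [  1.41 -59.89 -21.61] dist mm 636.9
```

>>> apply_moves:
  deltas: "0 -3.8 -1.25 -0.2 0 0 0;0.1 -3.8 -1.3 -0.2 0 0 0;0.1 -3.8 -1.3 -0.2 0 0 0;0.1 -3.8 -1.3 -0.2 0 0 0;0.1 -3.8 -1.3 -0.2 0 0 0;0.1 -3.8 -1.3 -0.2 0 0 0;0.1 -3.8 -1.3 -0.2 0 0 0;0.1 -3.8 -1.3 -0.2 0 0 0;0.1 -3.8 -1.3 0 0 0 0;0.1 -3.8 -1.3 0 0 0 0"

```text
clock: 3.37
tool_pos: [424.8, 9.4, 347.6]
orientation: [0.708, -0.056, -0.702, -0.054]
wrist_force: [0.6, -1.0, 0.4]
opening: 1.001
```

```bash
python3 plan.py 535.6 199.5 340 81.3
```

```text
t 3.37 tcp [424.8   9.4 347.6] toolx [ 0.008 -0.003 -1.   ] jawyaw -98.93 open 1.001 F [ 0.6 -1.   0.4] j [-0.09 -0.01  1.76 -0.    1.38  1.64]
shift now-axes cm [  0.79 -20.5   -7.99] rotvec deg [-0.23 -0.46 -0.1 ] | shift after-turn axes cm [  0.76 -20.47  -8.07] dist mm 220.2
```

>>> apply_moves:
  deltas: "0 -3.5 -1.4 0 0 0 0;0 -3.5 -1.4 0 0 0 0;0 -3.5 -1.4 0 0 0 0;0 -3.5 -1.4 0 0 0 0;0 -3 -1.2 0 0 0 0;0 -2 -0.8 0 0 0 0;0 -1 -0.4 0 0 0 0;0 -0.3 -0.1 0 0 0 0;0 0 0 0 0 0 0"

```text
clock: 4.12
tool_pos: [540.5, 216.7, 346.2]
orientation: [0.708, -0.053, -0.702, -0.051]
wrist_force: [-0.4, -0.6, -0.6]
opening: 0.998
```

```bash
python3 plan.py 535.6 199.5 214 81.3
```

```text
t 4.12 tcp [540.5 216.7 346.2] toolx [ 0.008 -0.003 -1.   ] jawyaw -98.41 open 0.998 F [-0.4 -0.6 -0.6] j [ 0.3   0.31  1.39 -0.    1.43  2.02]
shift now-axes cm [13.22  1.75  0.33] rotvec deg [ 0.29 -0.45 -0.08] | shift after-turn axes cm [13.22  1.77  0.22] dist mm 133.4
```

>>> apply_moves:
  deltas: "1 0.9 0.1 0.3 -0.45 -0.1 0;2 0.8 0.1 0 0 0 0;2 0 0 0 0 0 0;0 0 0 0 0 0 0"

```text
clock: 4.45
tool_pos: [535.0, 197.1, 296.0]
orientation: [0.706, -0.054, -0.704, -0.054]
wrist_force: [-0.9, -0.5, -1.0]
opening: 0.997
```

```bash
python3 plan.py 535.6 199.5 214 81.3; python3 - <<'E'
from cell import bot; import cv2,numpy as np
s=bot.capture("side");t=bot.capture("top")
a=cv2.resize(np.ascontiguousarray(s["frame"][130:350,230:450,::-1]),(400,400)); b=cv2.resize(np.ascontiguousarray(t["frame"][180:320,210:350,::-1]),(400,400))
cv2.imwrite("pics/g1.png",np.hstack([a,b]))
E
```

```text
t 4.45 tcp [535.  197.1 296. ] toolx [ 0.002  0.001 -1.   ] jawyaw -98.78 open 0.997 F [-0.9 -0.5 -1. ] j [0.27 0.32 1.5  0.   1.32 2.  ]
shift now-axes cm [ 8.2  -0.24 -0.  ] rotvec deg [-0.08 -0.12  0.06] | shift after-turn axes cm [ 8.2  -0.24 -0.02] dist mm 82.0
```

View pics/g1.png

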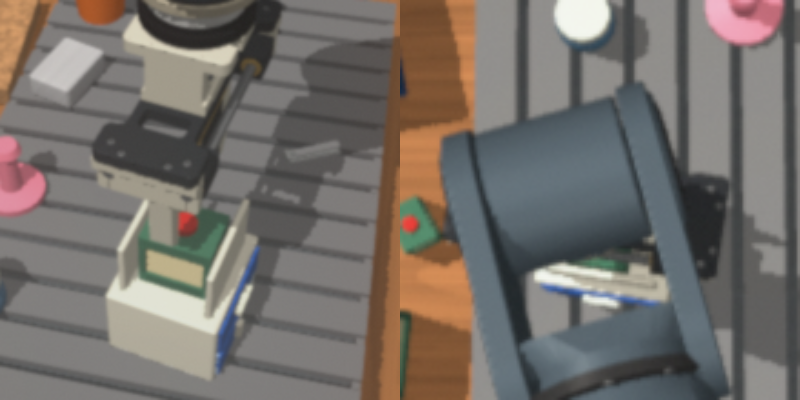

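The near finger hangs over the lantern's panel side, clear of the rails, so I'm descending.

>>> apply_moves:
  deltas: "2 -0.1 0 0 0 0 0;2 -0.1 0 0 0 0 0;1.5 0 0 0 0 0 0;1 0 0 0 0 0 0;0.5 0 0 0 0 0 0;0.2 0 0 0 0 0 0;0 0 0 0 0 0 0"

```text
clock: 5.13
tool_pos: [541.2, 199.8, 235.7]
orientation: [0.712, -0.052, -0.698, -0.057]
wrist_force: [-0.5, -0.3, -0.2]
opening: 1.0
```

```bash
python3 plan.py 535.6 199.5 214 81.3; python3 - <<'E'
from cell import bot; import cv2,numpy as np
s=bot.capture("side")
cv2.imwrite("pics/g2.png",cv2.resize(np.ascontiguousarray(s["frame"][180:340,260:420,::-1]),(600,600)))
E
```

```text
t 5.13 tcp [541.2 199.8 235.7] toolx [ 0.021  0.006 -1.   ] jawyaw -98.84 open 1.0 F [-0.5 -0.3 -0.2] j [ 0.27  0.37  1.58 -0.    1.17  2.  ]
shift now-axes cm [2.15 0.13 0.59] rotvec deg [-0.15 -1.15  0.52] | shift after-turn axes cm [2.17 0.11 0.55] dist mm 22.4
```

View pics/g2.png

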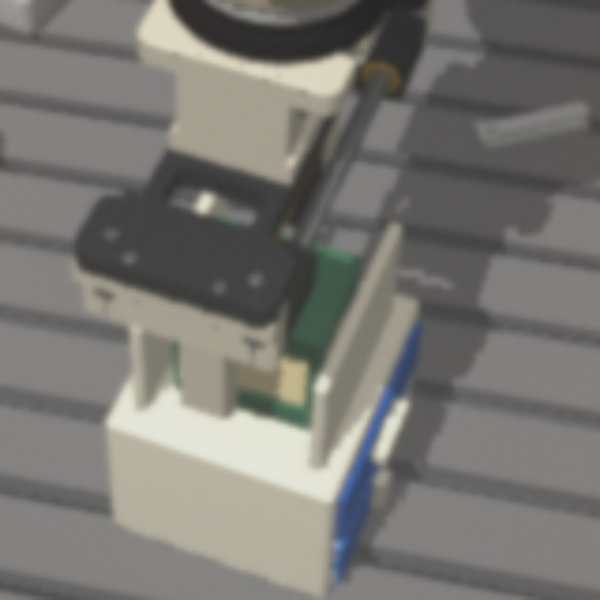

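>>> apply_moves:
  deltas: "0.2 0.1 0.5 0 -1.1 0.4 0;0.7 0 0.1 0 0 0 0;0.7 0 0 0 0 0 0;0.4 0 0 0 0 0 0;0 0 0 0 0 0 0"

```text
clock: 5.6
tool_pos: [535.5, 200.1, 216.3]
orientation: [0.706, -0.054, -0.704, -0.056]
wrist_force: [0.3, 0.7, -0.6]
opening: 0.998
```

```bash
python3 plan.py 535.6 199.5 214 81.3; python3 - <<'E'
from cell import bot; import cv2,numpy as np
s=bot.capture("side")
cv2.imwrite("pics/g3.png",cv2.resize(np.ascontiguousarray(s["frame"][180:340,260:420,::-1]),(600,600)))
E
```

```text
t 5.6 tcp [535.5 200.1 216.3] toolx [ 0.003  0.003 -1.   ] jawyaw -98.85 open 0.998 F [ 0.3  0.7 -0.6] j [0.28 0.39 1.6  0.   1.15 2.  ]
shift now-axes cm [ 0.23  0.06 -0.01] rotvec deg [-0.15 -0.14  0.17] | shift after-turn axes cm [ 0.23  0.06 -0.01] dist mm 2.4
```

View pics/g3.png

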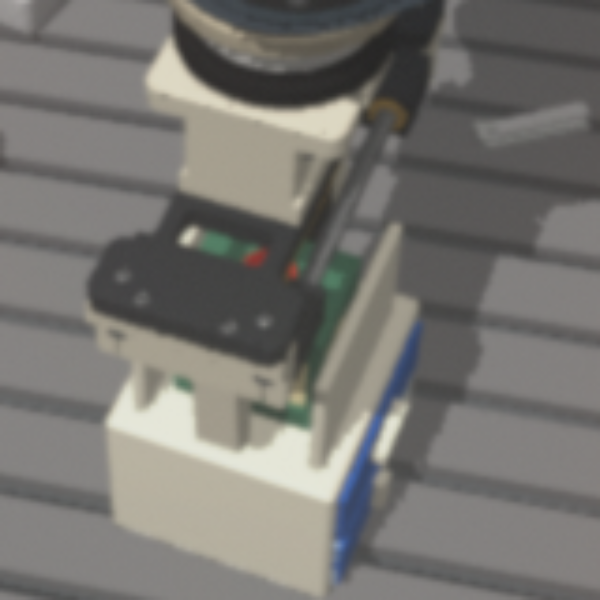

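>>> apply_moves:
  deltas: "0 0 0 0 0 0 1;0 0 0 0 0 0 1;0 0 0 0 0 0 1;0 0 0 0 0 0 1;0 0 0 0 0 0 1;0 0 0 0 0 0 1;0 0 0 0 0 0 1;0 0 0 0 0 0 1"

```text
clock: 6.32
tool_pos: [536.1, 200.3, 217.4]
orientation: [0.706, -0.053, -0.704, -0.056]
wrist_force: [-0.1, 0.1, -1.1]
opening: 0.514
```

>>> apply_moves:
  deltas: "0 0 0 0 0 0 1;0 0 0 0 0 0 1;-0.3 0 0 0 0 0 1;-0.5 0 0 0 0 0 1;-0.5 0 0 0 0 0 1;0 0 0 0 0 0 1"

```text
clock: 6.82
tool_pos: [535.2, 200.0, 230.4]
orientation: [0.705, -0.054, -0.705, -0.055]
wrist_force: [-0.5, -0.1, -2.2]
opening: 0.518
```

```bash
python3 plan.py 535.6 199.5 304 81.3; python3 - <<'E'
from cell import bot; import cv2,numpy as np
s=bot.capture("side")
cv2.imwrite("pics/g4.png",cv2.resize(np.ascontiguousarray(s["frame"][180:340,260:420,::-1]),(600,600)))
E
```

```text
t 6.82 tcp [535.2 200.  230.4] toolx [ 0.001  0.002 -1.   ] jawyaw -98.84 open 0.518 F [-0.5 -0.1 -2.2] j [0.28 0.38 1.58 0.   1.18 2.  ]
shift now-axes cm [-7.36  0.02 -0.05] rotvec deg [-0.14 -0.07  0.14] | shift after-turn axes cm [-7.36  0.04 -0.04] dist mm 73.6
```

View pics/g4.png

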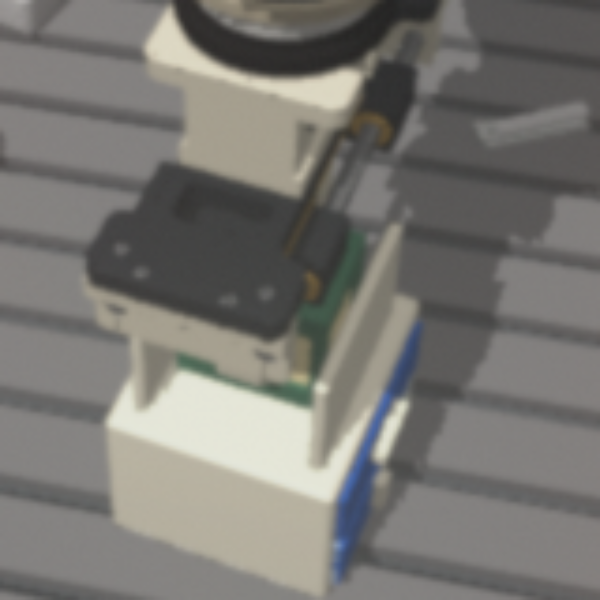

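Opening 0.518 × 93 is about 48 mm, and the lantern has come up. I'm lifting it clear of the rails.

>>> apply_moves:
  deltas: "-1 0 0 0 0 0 1;-1.5 0 0 0 0 0 1;-2 0 0 0 0 0 1;-1.5 0 0 0 0 0 1;-1 0 0 0 0 0 1;-0.5 0 0 0 0 0 1;0 0 0 0 0 0 1"

```text
clock: 7.45
tool_pos: [534.7, 199.4, 310.4]
orientation: [0.705, -0.054, -0.705, -0.055]
wrist_force: [0.5, 0.3, -4.9]
opening: 0.516
```

```bash
python3 plan.py 580 0 300 81.3
```

```text
t 7.45 tcp [534.7 199.4 310.4] toolx [ 0.001  0.001 -1.   ] jawyaw -98.86 open 0.516 F [ 0.5  0.3 -4.9] j [0.27 0.31 1.48 0.   1.35 2.  ]
shift now-axes cm [ 1.02 19.   -7.55] rotvec deg [-0.16 -0.02  0.09] | shift after-turn axes cm [ 1.04 19.02 -7.5 ] dist mm 204.7
```

>>> apply_moves:
  deltas: "0 1 -0.4 0 0 0 1;0 2 -0.8 0 0 0 1;0 2.5 -1 0 0 0 1;0.1 2.5 -1 0 0 0 1;0.1 2.5 -1 0 0 0 1;0.1 2.5 -1 0 0 0 1;0.1 2 -0.8 0 0 0 1;0.1 1.2 -0.5 0 0 0 1;0 0.6 -0.2 0 0 0 1;0 0 0 0 0 0 1"

```text
clock: 8.28
tool_pos: [573.6, 9.4, 296.3]
orientation: [-0.701, 0.054, 0.709, 0.054]
wrist_force: [-0.2, -0.8, -3.9]
opening: 0.512
```

```bash
python3 plan.py 580 0 136.5 81.3
```

```text
t 8.28 tcp [573.6   9.4 296.3] toolx [-0.012 -0.    -1.   ] jawyaw -98.76 open 0.512 F [-0.2 -0.8 -3.9] j [-0.06  0.33  1.48 -0.    1.34  1.66]
shift now-axes cm [15.97  0.8  -0.97] rotvec deg [-0.06  0.7  -0.11] | shift after-turn axes cm [15.98  0.83 -0.78] dist mm 160.2
```

>>> apply_moves:
  deltas: "1 0.4 -0.4 0 0.6 0 1;2 0 0 0 0 0 1;2.5 0 0 0 0 0 1;2.5 0 0 0 0 0 1;2.5 0 0 0 0 0 1;1.5 0 0 0 0 0 1;0.7 0 0 0 0 0 1;0.3 0 0 0 0 0 1;0 0 0 0 0 0 1"

```text
clock: 9.03
tool_pos: [574.7, 8.7, 159.9]
orientation: [-0.704, 0.053, 0.706, 0.053]
wrist_force: [0.8, 0.7, -3.8]
opening: 0.517
```

```bash
python3 plan.py 580 0 136.5 81.3
```

```text
t 9.03 tcp [574.7   8.7 159.9] toolx [-0.003 -0.    -1.   ] jawyaw -98.56 open 0.517 F [ 0.8  0.7 -3.8] j [-0.07  0.46  1.64 -0.    1.04  1.65]
shift now-axes cm [ 2.34  0.78 -0.66] rotvec deg [ 0.14  0.17 -0.04] | shift after-turn axes cm [ 2.34  0.78 -0.65] dist mm 25.5
```

Position is fine. Lowering to just above contact.

>>> apply_moves:
  deltas: "0.5 0 0 0 0.2 0 1;0.6 0 0 0 0 0 1;0.4 0 0 0 0 0 1;0.2 0 0 0 0 0 1;0 0 0 0 0 0 1;0 0 0 0 0 0 1"

```text
clock: 9.53
tool_pos: [576.6, 9.1, 144.7]
orientation: [0.707, -0.053, -0.703, -0.052]
wrist_force: [0.1, -0.1, -2.6]
opening: 0.516
```

```bash
python3 plan.py 574 8.7 136.5 81.3
```

```text
t 9.53 tcp [576.6   9.1 144.7] toolx [ 0.006 -0.001 -1.   ] jawyaw -98.52 open 0.516 F [ 0.1 -0.1 -2.6] j [-0.06  0.48  1.66 -0.    1.    1.66]
shift now-axes cm [0.82 0.08 0.25] rotvec deg [ 0.18 -0.38 -0.  ] | shift after-turn axes cm [0.82 0.08 0.25] dist mm 8.6
```

>>> apply_moves:
  deltas: "0.3 0 0 0 -0.3 0 1;0.3 0 0 0 0 0 1;0.1 0 0 0 0 0 1;0 0 0 0 0 0 1;0 0 0 0 0 0 1"

```text
clock: 9.95
tool_pos: [577.0, 9.0, 137.6]
orientation: [0.706, -0.053, -0.704, -0.053]
wrist_force: [-0.2, 0.2, -2.6]
opening: 0.515
```

```bash
python3 plan.py 574 8.7 136.5 81.3; python3 - <<'E'
from cell import bot; import cv2,numpy as np
s=bot.capture("side")
cv2.imwrite("pics/g5.png",cv2.resize(np.ascontiguousarray(s["frame"][80:280,200:400,::-1]),(600,600)))
E
```

```text
t 9.95 tcp [577.    9.  137.6] toolx [ 0.002 -0.    -1.   ] jawyaw -98.54 open 0.515 F [-0.2  0.2 -2.6] j [-0.07  0.49  1.66 -0.    0.99  1.65]
shift now-axes cm [0.11 0.07 0.29] rotvec deg [ 0.16 -0.1   0.  ] | shift after-turn axes cm [0.11 0.07 0.29] dist mm 3.2
```

View pics/g5.png

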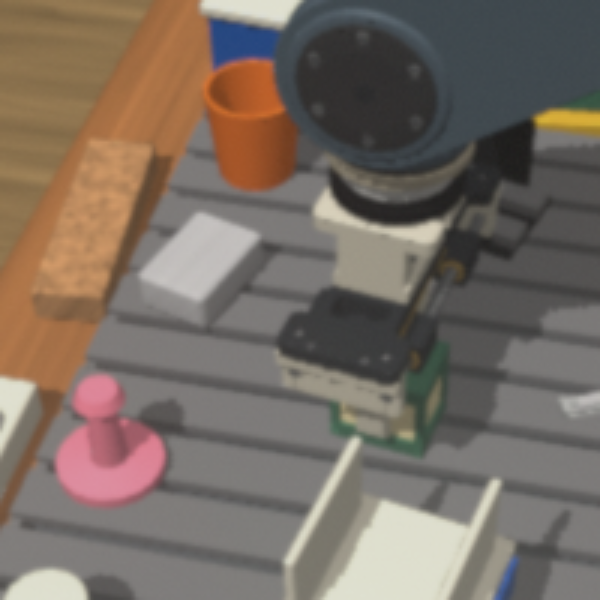

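>>> apply_moves:
  deltas: "0.1 0 0 0 0 0 1;0.1 0 0 0 0 0 1;0 0 0 0 0 0 1;0 0 0 0 0 0 1"

```text
clock: 10.33
tool_pos: [577.3, 8.9, 138.0]
orientation: [0.706, -0.053, -0.704, -0.053]
wrist_force: [-0.1, 0.1, -2.9]
opening: 0.513
```

>>> apply_moves:
  deltas: "0.25 0 0 0 0 0 1;0.25 0 0 0 0 0 1;0 0 0 0 0 0 1"

```text
clock: 10.58
tool_pos: [577.9, 8.9, 138.0]
orientation: [0.707, -0.053, -0.703, -0.052]
wrist_force: [0.0, 0.1, -3.5]
opening: 0.511
```

>>> apply_moves:
  deltas: "0.4 0 0 0 -0.3 0 1;0.4 0 0 0 0 0 1"

```text
clock: 10.75
tool_pos: [580.0, 8.6, 135.3]
orientation: [0.708, -0.052, -0.703, -0.052]
wrist_force: [-14.5, 0.4, 39.7]
opening: 0.515
```

```bash
python3 plan.py 577 8.7 136.5 81.3; python3 - <<'E'
from cell import bot; import cv2,numpy as np
s=bot.capture("side")
cv2.imwrite("pics/g6.png",cv2.resize(np.ascontiguousarray(s["frame"][190:240,290:360,::-1]),(700,500),interpolation=cv2.INTER_CUBIC))
print(bot.sense()["effort"].round(1))
E
```

```text
t 10.75 tcp [580.    8.6 135.3] toolx [ 0.007 -0.001 -1.   ] jawyaw -98.44 open 0.515 F [-14.5   0.4  39.7] j [-0.07  0.5   1.65 -0.    0.98  1.65]
shift now-axes cm [-0.12  0.04  0.3 ] rotvec deg [ 0.26 -0.39 -0.01] | shift after-turn axes cm [-0.12  0.04  0.3 ] dist mm 3.3
[ -0.1 -39.  -21.4   0.3  -2.8   0.2]
```

View pics/g6.png

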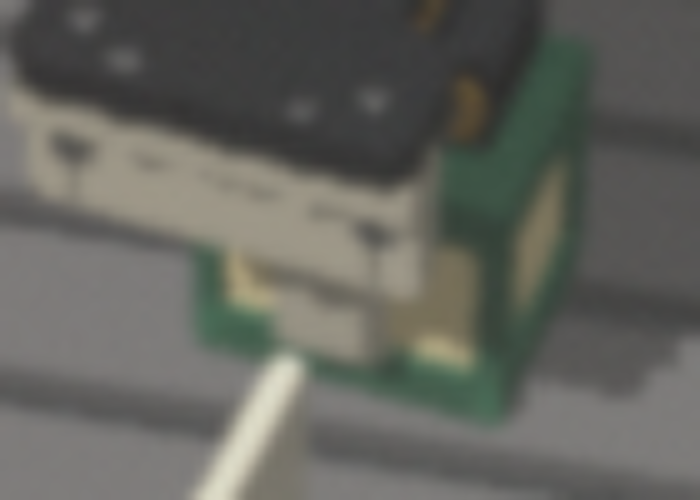

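Contact is made, a bit firmly at 40 N. I'm relaxing and checking.

>>> apply_moves:
  deltas: "-0.1 0 0 0 0 0 1;0 0 0 0 0 0 1"

```text
clock: 10.97
tool_pos: [580.9, 8.5, 137.1]
orientation: [0.709, -0.052, -0.702, -0.052]
wrist_force: [-0.2, 0.2, -3.6]
opening: 0.514
```

>>> apply_moves:
  deltas: "0.2 0 0 0 -0.5 0 1;0.2 0 0 0 0 0 1"

```text
clock: 11.13
tool_pos: [581.1, 8.5, 134.7]
orientation: [0.705, -0.052, -0.705, -0.052]
wrist_force: [-15.2, 0.3, 38.4]
opening: 0.515
```

Touching down and upright. Releasing.

>>> apply_moves:
  deltas: "-0.05 0 0 0 0 0 0.9;0 0 0 0 0 0 0.4;0 0 0 0 0 0 0.2;0 0 0 0 0 0 0;0 0 0 0 0 0 0;0 0 0 0 0 0 0;0 0 0 0 0 0 0;0 0 0 0 0 0 0"

```text
clock: 11.8
tool_pos: [581.4, 8.5, 133.2]
orientation: [-0.704, 0.052, 0.706, 0.052]
wrist_force: [0.2, -0.4, -0.2]
opening: 0.963
```

```bash
python3 plan.py 577 8.7 136.5 81.3; python3 - <<'E'
from cell import bot; import cv2,numpy as np
s=bot.capture("side")
cv2.imwrite("pics/g7.png",cv2.resize(np.ascontiguousarray(s["frame"][150:250,270:370,::-1]),(600,600),interpolation=cv2.INTER_CUBIC))
E
```

```text
t 11.8 tcp [581.4   8.5 133.2] toolx [-0.002  0.    -1.   ] jawyaw -98.42 open 0.963 F [ 0.2 -0.4 -0.2] j [-0.07  0.51  1.64  0.    0.99  1.65]
shift now-axes cm [-0.33  0.04  0.43] rotvec deg [ 0.28  0.12 -0.  ] | shift after-turn axes cm [-0.33  0.05  0.43] dist mm 5.5
```

View pics/g7.png

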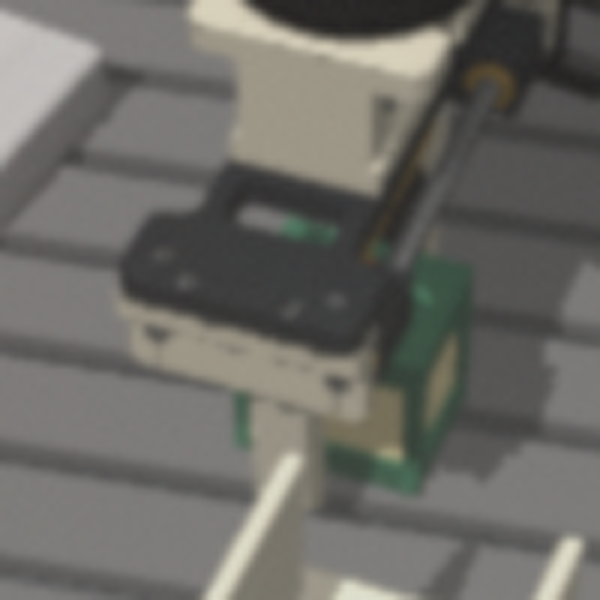

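Lantern stands upright, fingers clear, about 0.5 s. Rising, then turning the jaws 90°.

>>> apply_moves:
  deltas: "-1 0 0 0 0 0 0;-2 0 0 0 0 0 0;-2.5 0 0 0 0 0 0;-2.5 0 0 0 0 0 0;-1 0 0 0 0 0 0;-0.4 0 0 0 0 0 0;0 0 0 0 0 0 0;0 0 0 -3 0 0 0;0 0 0 -7 0 0 0;0 0 0 -7 0 0 0"

```text
clock: 12.68
tool_pos: [580.1, 8.6, 230.9]
orientation: [-0.703, -0.055, 0.707, -0.055]
wrist_force: [-0.5, 0.4, -0.4]
opening: 0.997
```

>>> apply_moves:
  deltas: "0 0 0 -7 0 0 0;0 0 0 -7 0 0 0;0 0 0 -7 0 0 0;0 0 0 -7 0 0 0;0 0 0 -7 0 0 0;0 0 0 -7 0 0 0;0 0 0 -7 0 0 0;0 0 0 -7 0 0 0;0 0 0 -5 0 0 0;0 0 0 0 0 0 0"

```text
clock: 13.52
tool_pos: [574.8, 8.8, 216.1]
orientation: [-0.566, -0.421, 0.579, -0.409]
wrist_force: [0.2, 0.7, -1.5]
opening: 0.996
```

```bash
python3 plan.py 581.2 8.5 137 -8.5; python3 - <<'E'
from cell import bot; import cv2,numpy as np
s=bot.capture("side");t=bot.capture("top")
a=cv2.resize(np.ascontiguousarray(s["frame"][120:270,240:390,::-1]),(400,400)); b=cv2.resize(np.ascontiguousarray(t["frame"][160:300,300:440,::-1]),(400,400))
cv2.imwrite("pics/g8.png",np.hstack([a,b]))
E
```

```text
t 13.52 tcp [574.8   8.8 216.1] toolx [-0.025  0.002 -1.   ] jawyaw -18.13 open 0.996 F [ 0.2  0.7 -1.5] j [-0.07  0.41  1.57  0.    1.19  0.25]
shift now-axes cm [ 7.89  0.82 -0.22] rotvec deg [-9.62  0.23  1.44] | shift after-turn axes cm [ 7.91  0.64 -0.06] dist mm 79.4
```

View pics/g8.png

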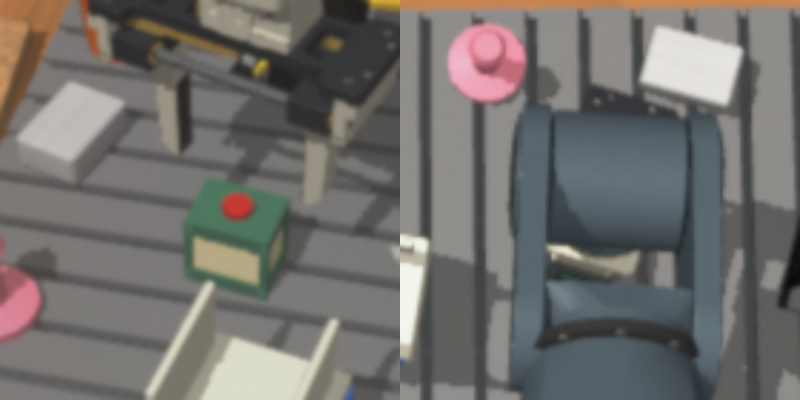

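```bash
cat > ov.py <<'E'
from cell import bot
from h import *
def box(x0,x1,y0,y1,z0,z1): return [[x,y,z] for x in(x0,x1) for y in(y0,y1) for z in (z0,z1)]
E=[(a,b) for a in range(8) for b in range(a+1,8) if bin(a^b).count('1')==1]
def over(name,c,org,size,k,items):
    im=c["frame"][org[1]:org[1]+size[1],org[0]:org[0]+size[0],::-1]
    im=cv2.resize(np.ascontiguousarray(im),None,fx=k,fy=k,interpolation=cv2.INTER_CUBIC)
    for L,p,col in items:
        q=(proj(c,place(L,p))-np.array(org)+.5)*k
        for a,b in E: cv2.line(im,tuple(int(v) for v in q[a].round()),tuple(int(v) for v in q[b].round()),col,1,cv2.LINE_AA)
    cv2.imwrite(name,im)
E
python3 - <<'E'
from ov import *
s=bot.capture("side")
over("pics/o2.png",s,(290,170),(80,75),8,[(box(-31,31,-24,24,120,178),[581.2,8.5,np.radians(-8.4)],(255,0,255))])
E
```

```text
(no output)
```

View pics/o2.png

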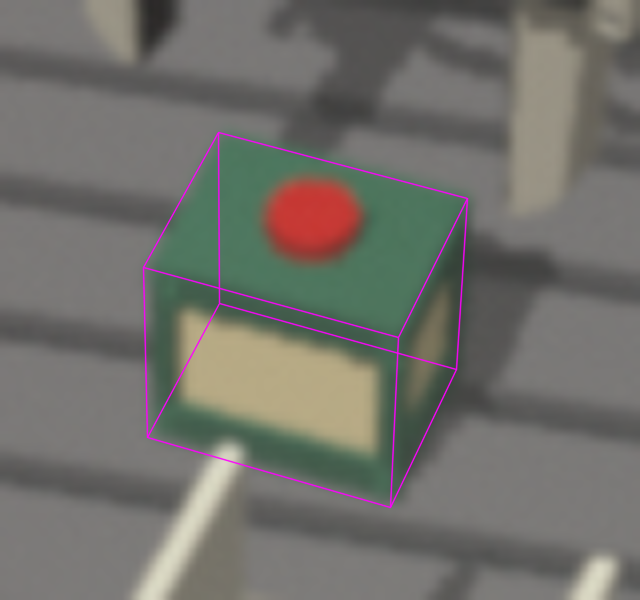

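Prediction and image agree within about 1 mm. I'm finishing the turn with a tilt fix, then descending over the narrow ends.

>>> apply_moves:
  deltas: "0 0.6 -0.1 -6 0.2 1.4 0;0 0.1 0 -3.6 0 0 0;0 0 0 0 0 0 0"

```text
clock: 13.92
tool_pos: [582.1, 7.6, 215.8]
orientation: [-0.538, -0.458, 0.538, -0.459]
wrist_force: [-0.4, -0.1, -0.4]
opening: 0.999
```

```bash
python3 plan.py 581.2 8.5 137 -8.5
```

```text
t 13.92 tcp [582.1   7.6 215.8] toolx [ 0.    -0.001 -1.   ] jawyaw -9.07 open 0.999 F [-0.4 -0.1 -0.4] j [-0.07  0.41  1.57 -0.    1.16  0.09]
shift now-axes cm [ 7.88 -0.1  -0.09] rotvec deg [-0.57  0.08 -0.02] | shift after-turn axes cm [ 7.88 -0.1  -0.08] dist mm 78.8
```

>>> apply_moves:
  deltas: "1.5 -0.1 -0.1 -0.5 0 0 0;2 0 0 0 0 0 0;1.5 0 0 0 0 0 0;0.8 0 0 0 0 0 0;0.3 0 0 0 0 0 0;0 0 0 0 0 0 0"

```text
clock: 14.42
tool_pos: [581.7, 8.7, 153.0]
orientation: [0.541, 0.455, -0.541, 0.456]
wrist_force: [-0.1, 0.5, 0.6]
opening: 0.996
```

```bash
python3 plan.py 581.2 8.5 139 -8.5
```

```text
t 14.42 tcp [581.7   8.7 153. ] toolx [ 0.002 -0.002 -1.   ] jawyaw -9.78 open 0.996 F [-0.1  0.5  0.6] j [-0.06  0.48  1.63 -0.    1.03  0.11]
shift now-axes cm [ 1.4  -0.05  0.03] rotvec deg [-1.28  0.07 -0.12] | shift after-turn axes cm [ 1.4  -0.05  0.03] dist mm 14.0
```

>>> apply_moves:
  deltas: "0.8 0 0 -1.3 0 0 0;0.4 0 0 0 0 0 0;0.1 0 0 0 0 0 0;0 0 0 0 0 0 0"

```text
clock: 14.75
tool_pos: [582.7, 8.6, 140.6]
orientation: [0.536, 0.46, -0.535, 0.463]
wrist_force: [0.3, -0.1, 0.2]
opening: 1.001
```

```bash
python3 plan.py 581.2 8.5 139 -8.5
```

```text
t 14.75 tcp [582.7   8.6 140.6] toolx [ 0.005 -0.002 -1.   ] jawyaw -8.49 open 1.001 F [ 0.3 -0.1  0.2] j [-0.06  0.5   1.64 -0.    1.    0.08]
shift now-axes cm [ 0.16 -0.15  0.03] rotvec deg [ 0.01  0.06 -0.27] | shift after-turn axes cm [ 0.16 -0.14  0.03] dist mm 2.2
```

>>> apply_moves:
  deltas: "0 -0.1 0 0 0 -0.3 0;0 0 0 0 0 0 0.3;0 0 0 0 0 0 1;0 0 0 0 0 0 1;0 0 0 0 0 0 1;0 0 0 0 0 0 1;0 0 0 0 0 0 1;0 0 0 0 0 0 1"

```text
clock: 15.42
tool_pos: [582.1, 8.8, 141.9]
orientation: [-0.536, -0.461, 0.536, -0.462]
wrist_force: [-0.1, -0.7, -0.1]
opening: 0.664
```

```bash
python3 plan.py 557.4 -210.5 250 -16.3
```

```text
t 15.42 tcp [582.1   8.8 141.9] toolx [ 0.001 -0.001 -1.   ] jawyaw -8.51 open 0.664 F [-0.1 -0.7 -0.1] j [-0.06  0.5   1.64 -0.    1.01  0.08]
shift now-axes cm [-10.79   0.81  22.06] rotvec deg [ 7.79  0.04 -0.04] | shift after-turn axes cm [-10.81   3.78  21.74] dist mm 245.7
```

Opening × 93 is 61.8 mm, so the lantern is held by its narrow faces. I'm lifting it.

>>> apply_moves:
  deltas: "-0.4 0 0 0 0 0 1;-1 0 0 0 0 0 1;-2 0 0 0 0 0 1;-2.5 0 0 0 0 0 1;-2 0 0 0 0 0 1;-1.2 0 0 0 0 0 1;-0.5 0 0 0 0 0 1;0 0 0 2 0 0 1;0 0 0 4 0 0 1;0 0 0 2 0 0 1"

```text
clock: 16.25
tool_pos: [580.2, 9.0, 245.1]
orientation: [-0.566, -0.422, 0.569, -0.421]
wrist_force: [0.0, -1.0, -3.9]
opening: 0.661
```

```bash
python3 plan.py 557.4 -210.5 250 -16.3
```

```text
t 16.25 tcp [580.2   9.  245.1] toolx [-0.003 -0.001 -1.   ] jawyaw -16.76 open 0.661 F [ 0.  -1.  -3.9] j [-0.06  0.38  1.54 -0.    1.22  0.23]
shift now-axes cm [-0.47  4.14 21.67] rotvec deg [-0.46  0.09  0.17] | shift after-turn axes cm [-0.49  3.97 21.7 ] dist mm 220.7
```

>>> apply_moves:
  deltas: "-0.2 0.2 1 -0.4 0 0 1;-0.2 0.4 2 0 0 0 1;-0.1 0.5 2.8 0 0 0 1;-0.1 0.6 3 0 0 0 1;-0.1 0.6 3 0 0 0 1;-0.1 0.6 3 0 0 0 1;-0.1 0.5 2.5 0 0 0 1;-0.1 0.3 1.5 0 0 0 1;0 0.1 0.6 0 0 0 1;0 0 0 0 0 0 1"

```text
clock: 17.08
tool_pos: [558.0, -201.2, 255.1]
orientation: [-0.56, -0.43, 0.565, -0.427]
wrist_force: [0.9, 0.4, -4.0]
opening: 0.663
```

```bash
python3 plan.py 557.4 -210.5 225 -16.3
```

```text
t 17.08 tcp [ 558.  -201.2  255.1] toolx [-0.009 -0.    -1.   ] jawyaw -15.44 open 0.663 F [ 0.9  0.4 -4. ] j [-0.42  0.4   1.49 -0.    1.26 -0.15]
shift now-axes cm [3.01 0.21 0.9 ] rotvec deg [0.86 0.16 0.47] | shift after-turn axes cm [3.01 0.2  0.91] dist mm 31.5
```

>>> apply_moves:
  deltas: "1 0.1 0.7 0.8 0.2 0.5 1;1 0.1 0.3 0 0 0 1;0.5 0 0 0 0 0 1;0 0 0 0 0 0 1"

```text
clock: 17.42
tool_pos: [556.9, -209.8, 228.6]
orientation: [0.565, 0.426, -0.565, 0.425]
wrist_force: [-0.6, -0.2, -3.3]
opening: 0.664
```

```bash
python3 plan.py 555.5 -210 225 -16.3; python3 - <<'E'
from ov import *
s=bot.capture("side");t=bot.capture("top")
st=bot.sense();M=R.from_quat(st["orientation"]).as_matrix();x,y,z=st["tool_pos"];yaw=np.arctan2(M[1,1],M[0,1]);b=z-21.9
pc=[557.4,-210.5,-.285]
cr=[(box(-45,67,-37,37,120,134),pc,(255,255,0)),(box(-28,28,28,35,134,190),pc,(0,255,0)),(box(-28,28,-35,-28,134,190),pc,(0,255,0)),(box(-31,31,-24,24,b,b+58),[x,y,yaw],(255,0,255))]
over("pics/o3.png",s,(310,75),(100,100),6,cr)
over("pics/o4.png",t,(400,190),(110,100),6,cr)
E
```

```text
t 17.42 tcp [ 556.9 -209.8  228.6] toolx [-0.     0.002 -1.   ] jawyaw -16.04 open 0.664 F [-0.6 -0.2 -3.3] j [-0.44  0.42  1.52  0.    1.2  -0.16]
shift now-axes cm [ 0.36 -0.12  0.06] rotvec deg [ 0.26 -0.09  0.03] | shift after-turn axes cm [ 0.36 -0.12  0.06] dist mm 3.8
```

View pics/o3.png

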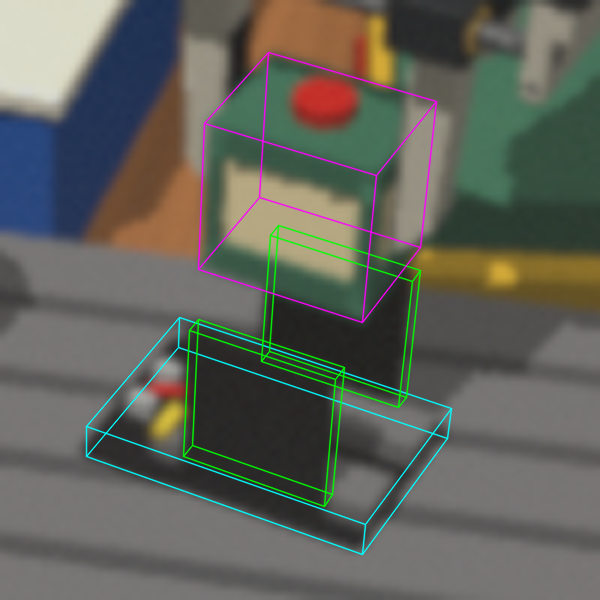

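View pics/o4.png

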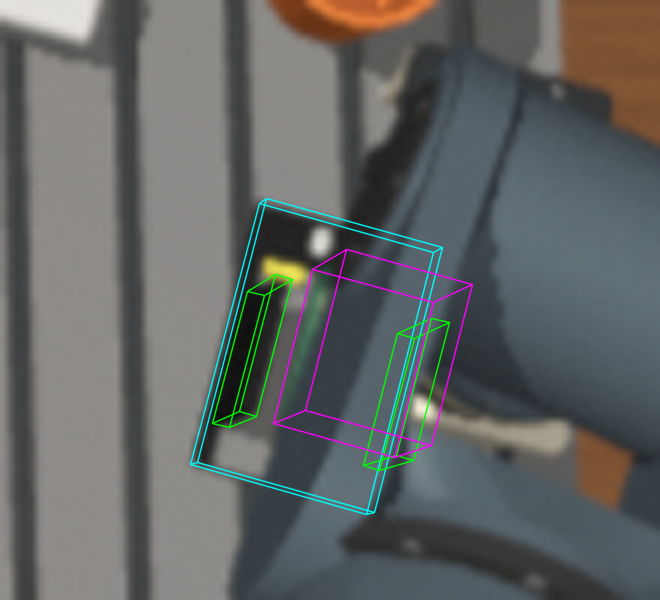

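The in-hand lantern matches its predicted wireframe in the side view, as does the cradle. I'm descending slowly while watching for side forces.

>>> apply_moves:
  deltas: "0.5 -0.1 0.05 0.25 0 0 1;0.6 0 0 0 0 0 1;0.4 0 0 0 0 0 1;0.2 0 0 0 0 0 1;0 0 0 0 0 0 1"

```text
clock: 17.93
tool_pos: [556.9, -208.6, 212.0]
orientation: [0.566, 0.424, -0.564, 0.425]
wrist_force: [-0.3, 0.7, -2.5]
opening: 0.667
```

```bash
cat > look.py <<'E'
import sys
from ov import *
s=bot.capture("side");t=bot.capture("top")
st=bot.sense();M=R.from_quat(st["orientation"]).as_matrix();x,y,z=st["tool_pos"];yaw=np.arctan2(M[1,1],M[0,1]);b=z-21.9
pc=[557.4,-210.,-.285]; c,sn=np.cos(pc[2]),np.sin(pc[2]); d=np.array([x,y])-pc[:2]
print("cradle-local xy",round(c*d[0]+sn*d[1],1),round(-sn*d[0]+c*d[1],1),"bottom above floor",round(b-134,1),"yawerr deg",round(np.degrees(yaw-pc[2]),2),"toolx",M[:,0].round(3),"F",st["wrist_force"].round(1),"T",st["torque"].round(2))
cr=[(box(-28,28,28,35,134,190),pc,(0,255,0)),(box(-28,28,-35,-28,134,190),pc,(0,255,0)),(box(-31,31,-24,24,b,b+58),[x,y,yaw],(255,0,255))]
over(sys.argv[1],s,(310,90),(100,90),6,[] if len(sys.argv)>2 else cr)
E
python3 plan.py 555.5 -210 205 -16.3;python3 look.py pics/o5.png 1
```

```text
t 17.93 tcp [ 556.9 -208.6  212. ] toolx [ 0.002  0.001 -1.   ] jawyaw -16.16 open 0.667 F [-0.3  0.7 -2.5] j [-0.44  0.44  1.54  0.    1.16 -0.16]
shift now-axes cm [ 0.7  -0.1   0.18] rotvec deg [ 0.14 -0.07 -0.13] | shift after-turn axes cm [ 0.7  -0.1   0.18] dist mm 7.3
cradle-local xy -0.7 1.1 bottom above floor 56.6 yawerr deg 0.16 toolx [ 0.003  0.    -1.   ] F [ 0.7  0.2 -3.8] T [ 0.01 -0.09 -0.03]
```

View pics/o5.png

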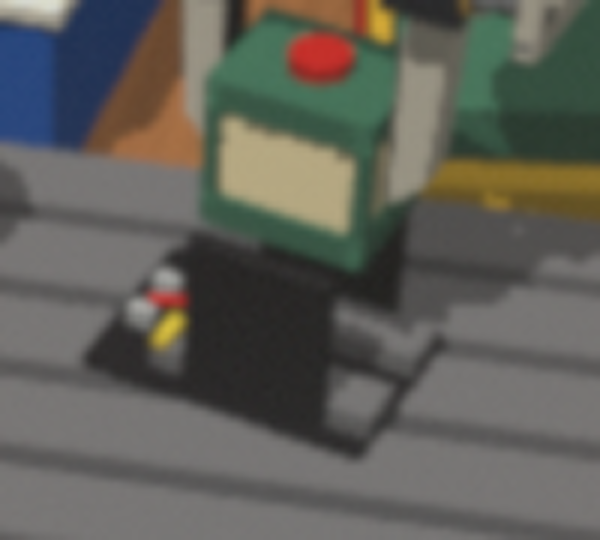

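```bash
python3 - <<'E'
from ov import *
s=bot.capture("side")
im=s["frame"][90:180,310:410,::-1][30:60,28:70]
cv2.imwrite("pics/o6.png",cv2.resize(np.ascontiguousarray(im),None,fx=18,fy=18,interpolation=cv2.INTER_CUBIC))
E
```

```text
(no output)
```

View pics/o6.png

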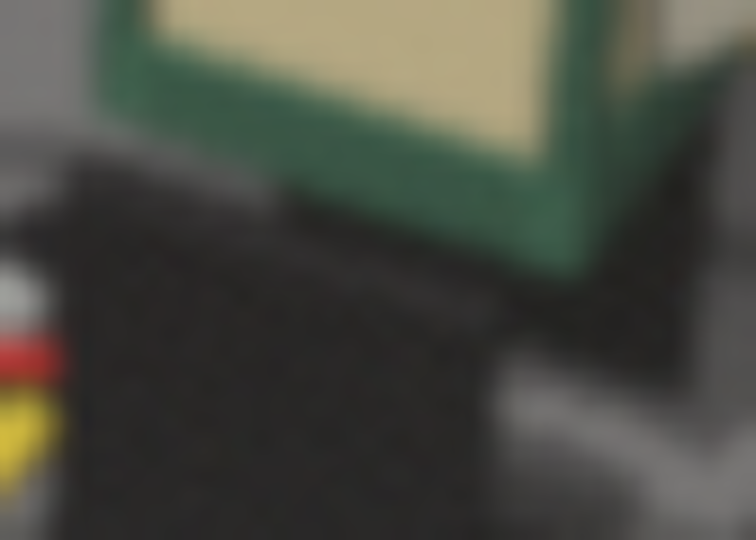

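```bash
python3 - <<'E'
from ov import *
s=bot.capture("side")
pc=[557.4,-210.,-.285];c,sn=np.cos(pc[2]),np.sin(pc[2])
def loc(u,v,z):
    p=ray(s,(338+u/18-.5+.03,120+v/18-.5+.03),z); d=p[:2]-pc[:2]; return (round(c*d[0]+sn*d[1],1),round(-sn*d[0]+c*d[1],1))
for q in [(100,110),(575,280)]: print("lantern bottom",loc(*q,190.6))
for q in [(75,190),(490,325),(400,300)]: print("cheek outer?",loc(*q,190))
for q in [(100,150),(490,290),(400,265)]: print("cheek inner?",loc(*q,190))
E
python3 plan.py 555.5 -210 205 -16.3
```

```text
lantern bottom (np.float64(29.9), np.float64(21.7))
lantern bottom (np.float64(-32.0), np.float64(23.7))
cheek outer? (np.float64(25.8), np.float64(35.8))
cheek outer? (np.float64(-26.8), np.float64(35.1))
cheek outer? (np.float64(-15.8), np.float64(35.9))
cheek inner? (np.float64(26.8), np.float64(27.7))
cheek inner? (np.float64(-24.0), np.float64(29.3))
cheek inner? (np.float64(-13.0), np.float64(30.2))
t 18.13 tcp [ 557.2 -208.8  212.8] toolx [ 0.003  0.    -1.   ] jawyaw -16.17 open 0.663 F [-0.5 -0.4 -2.7] j [-0.44  0.44  1.54  0.    1.16 -0.16]
shift now-axes cm [ 0.78 -0.13  0.16] rotvec deg [ 0.13 -0.06 -0.19] | shift after-turn axes cm [ 0.78 -0.13  0.16] dist mm 8.1
```

>>> apply_moves:
  deltas: "0.3 -0.1 -0.15 0.1 0 -0.2 1;0.5 -0.05 0 0 0 0 1;0.5 0 0 0 0 0 1;0.3 0 0 0 0 0 1;0 0 0 0 0 0 1"

```text
clock: 18.55
tool_pos: [556.2, -206.9, 195.6]
orientation: [0.566, 0.424, -0.565, 0.424]
wrist_force: [-0.5, -0.4, -3.0]
opening: 0.669
```

```bash
python3 plan.py 556 -207.6 165 -16.3;python3 look.py pics/o7.png 1
```

```text
t 18.55 tcp [ 556.2 -206.9  195.6] toolx [ 0.001  0.001 -1.   ] jawyaw -16.29 open 0.669 F [-0.5 -0.4 -3. ] j [-0.43  0.45  1.56  0.    1.13 -0.15]
shift now-axes cm [ 3.06 -0.    0.08] rotvec deg [ 0.01 -0.05 -0.02] | shift after-turn axes cm [ 3.06 -0.    0.07] dist mm 30.6
cradle-local xy -1.8 2.6 bottom above floor 40.3 yawerr deg 0.04 toolx [ 0.001  0.001 -1.   ] F [ 0.1 -0.6 -2.6] T [-0.07 -0.01 -0.02]
```

View pics/o7.png

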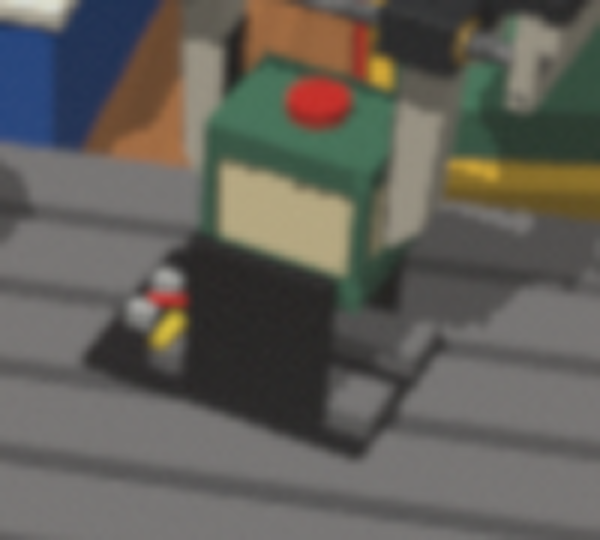

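It is 16 mm between the cheeks with no contact force. I'm continuing down.

>>> apply_moves:
  deltas: "0.5 0 0.06 0 0 0 1;0.6 0 0 0 0 0 1;0.6 0 0 0 0 0 1;0.4 0 0 0 0 0 1;0 0 0 0 0 0 1"

```text
clock: 19.07
tool_pos: [556.4, -207.8, 173.3]
orientation: [0.566, 0.424, -0.565, 0.424]
wrist_force: [-0.9, -0.0, -3.2]
opening: 0.668
```

```bash
python3 plan.py 556 -207.6 165 -16.3;python3 look.py pics/o8.png 1
```

```text
t 19.07 tcp [ 556.4 -207.8  173.3] toolx [ 0.002  0.    -1.   ] jawyaw -16.3 open 0.668 F [-0.9 -0.  -3.2] j [-0.44  0.48  1.58  0.    1.08 -0.15]
shift now-axes cm [ 0.83 -0.05 -0.  ] rotvec deg [ 0.   -0.04 -0.1 ] | shift after-turn axes cm [ 0.83 -0.05 -0.  ] dist mm 8.3
cradle-local xy -1.2 1.8 bottom above floor 18.2 yawerr deg 0.03 toolx [ 0.003 -0.    -1.   ] F [ 0.   0.2 -3.1] T [ 0.01 -0.09 -0.02]
```

>>> apply_moves:
  deltas: "0.5 -0.1 0 0 0 -0.2 1;0.5 0 0 0 0 0 1;0.3 0 0 0 0 0 1;0 0 0 0 0 0 1"

```text
clock: 19.5
tool_pos: [556.1, -207.8, 160.5]
orientation: [0.566, 0.424, -0.566, 0.424]
wrist_force: [-0.7, 0.2, -3.8]
opening: 0.666
```

```bash
python3 plan.py 556 -207.6 156 -16.3;python3 look.py pics/o8.png 1
```

```text
t 19.5 tcp [ 556.1 -207.8  160.5] toolx [ 0.  0. -1.] jawyaw -16.29 open 0.666 F [-0.7  0.2 -3.8] j [-0.44  0.49  1.59  0.    1.06 -0.15]
shift now-axes cm [ 0.45 -0.01 -0.01] rotvec deg [ 0.01 -0.02 -0.  ] | shift after-turn axes cm [ 0.45 -0.01 -0.01] dist mm 4.5
cradle-local xy -1.7 1.7 bottom above floor 5.2 yawerr deg 0.04 toolx [ 0.001  0.    -1.   ] F [ 0.5 -0.2 -3.2] T [ 0.    0.03 -0.03]
```

View pics/o8.png

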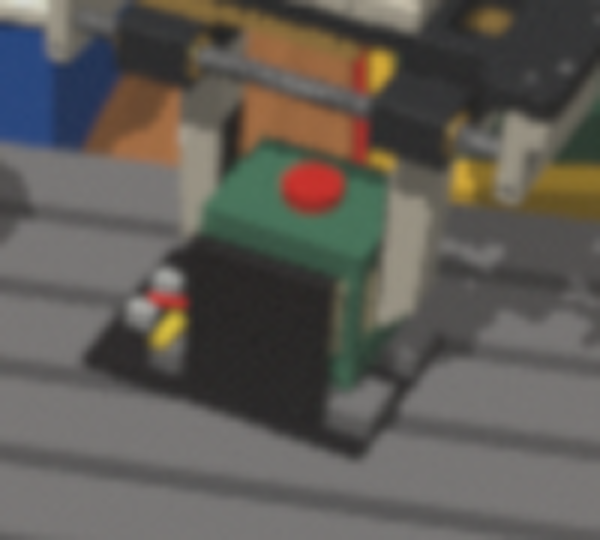

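>>> apply_moves:
  deltas: "0.25 0 0 0 0 0 1;0.25 0 0 0 0 0 1"

```text
clock: 19.77
tool_pos: [556.6, -208.0, 156.6]
orientation: [0.566, 0.424, -0.565, 0.425]
wrist_force: [0.6, 0.5, -3.7]
opening: 0.663
```

>>> apply_moves:
  deltas: "0.25 -0.05 0 0 0 0 1;0.2 0 0 0 0 0 1"

```text
clock: 19.93
tool_pos: [556.8, -208.0, 155.8]
orientation: [0.566, 0.423, -0.565, 0.425]
wrist_force: [-10.7, 4.1, 22.5]
opening: 0.663
```

```bash
python3 plan.py 556 -207.6 156 -16.3
```

```text
t 19.93 tcp [ 556.8 -208.   155.8] toolx [ 0.004 -0.001 -1.   ] jawyaw -16.27 open 0.663 F [-10.7   4.1  22.5] j [-0.44  0.5   1.6   0.    1.04 -0.15]
shift now-axes cm [-0.02 -0.09 -0.02] rotvec deg [ 0.03  0.02 -0.23] | shift after-turn axes cm [-0.02 -0.09 -0.02] dist mm 0.9
```

The floor was reached at the expected height (bottom 0 mm, +22 N). Releasing.

>>> apply_moves:
  deltas: "0.05 0 0 0 0 0 0.9;0 0 0 0 0 0 0.5;0 0 0 0 0 0 0.2;0 0 0 0 0 0 0;0 0 0 0 0 0 0;0 0 0 0 0 0 0;0 0 0 0 0 0 0"

```text
clock: 20.52
tool_pos: [557.7, -208.5, 156.7]
orientation: [0.567, 0.422, -0.564, 0.427]
wrist_force: [0.1, -0.9, 0.3]
opening: 0.969
```

```bash
python3 plan.py 556 -207.6 156 -16.3;python3 look.py pics/o9.png 1
```

```text
t 20.52 tcp [ 557.7 -208.5  156.7] toolx [ 0.007 -0.003 -1.   ] jawyaw -16.27 open 0.969 F [ 0.1 -0.9  0.3] j [-0.44  0.5   1.6   0.    1.04 -0.15]
shift now-axes cm [ 0.07 -0.19 -0.04] rotvec deg [ 0.03  0.05 -0.43] | shift after-turn axes cm [ 0.07 -0.19 -0.04] dist mm 2.1
cradle-local xy -0.1 1.5 bottom above floor 0.8 yawerr deg 0.06 toolx [ 0.007 -0.003 -1.   ] F [-0.9  0.7 -0.3] T [-0.06 -0.06  0.  ]
```

View pics/o9.png

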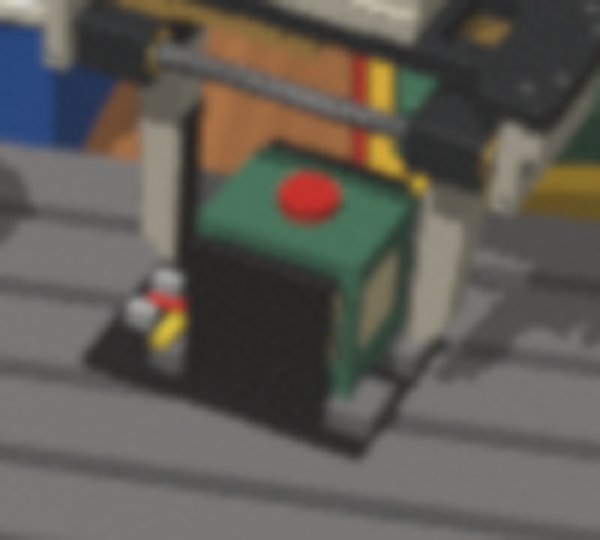

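Lantern is seated and the fingers are off it. Rising, then closing the gripper.

>>> apply_moves:
  deltas: "-0.6 -0.1 0 0 0 -0.4 0;-1.5 0 0 0 0 0 0;-2.5 0 0 0 0 0 0;-2.5 0 0 0 0 0 0;-1 0 0 0 0 0 0;-0.3 0 0 0 0 0 0.5;0 0 0 0 0 0 1;0 0 0 0 0 0 1;0 0 0 0 0 0 1;0 0 0 0 0 0 1"

```text
clock: 21.45
tool_pos: [555.1, -207.5, 241.9]
orientation: [-0.564, -0.426, 0.567, -0.422]
wrist_force: [0.6, 0.1, 0.0]
opening: 0.688
```

>>> apply_moves:
  deltas: "0 0 0 0 0 0 1;0 0 0 0 0 0 1;0 0 0 0 0 0 1;0 0 0 0 0 0 1;0 0 0 0 0 0 1"

```text
clock: 21.87
tool_pos: [554.2, -207.1, 239.0]
orientation: [-0.563, -0.428, 0.568, -0.421]
wrist_force: [0.2, 0.3, -0.8]
opening: 0.333
```

```bash
python3 plan.py 556.8 -208 210 -16.3;python3 look.py pics/p1.png 1;  python3 - <<'E'
from ov import *
s=bot.capture("side")
over("pics/p2.png",s,(310,90),(100,90),8,[(box(-31,31,-24,24,134,192),[556.8,-208,-.284],(255,0,255))])
E
```

```text
t 21.87 tcp [ 554.2 -207.1  239. ] toolx [-0.011  0.004 -1.   ] jawyaw -16.28 open 0.333 F [ 0.2  0.3 -0.8] j [-0.44  0.41  1.51 -0.    1.23 -0.15]
shift now-axes cm [2.9  0.31 0.01] rotvec deg [ 0.02 -0.03  0.67] | shift after-turn axes cm [2.9  0.28 0.01] dist mm 29.2
cradle-local xy -3.9 1.9 bottom above floor 83.2 yawerr deg 0.05 toolx [-0.011  0.004 -1.   ] F [ 0.6  0.7 -1.4] T [-0.08 -0.06  0.01]
```

View pics/p2.png

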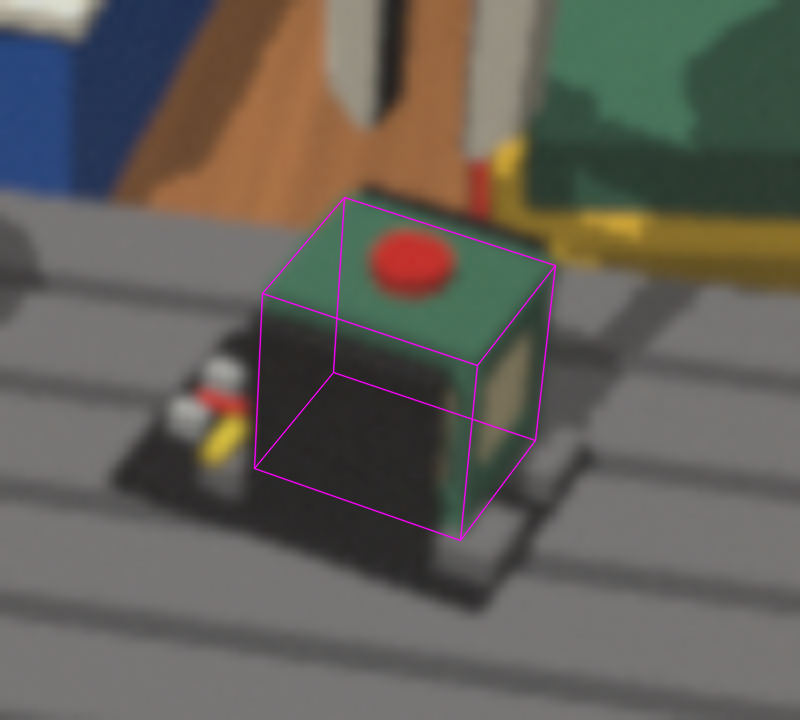

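>>> apply_moves:
  deltas: "0 0.3 0 0 0 0.7 1;0.5 0 0 0 0 0 1;0.5 0 0 0 0 0 1;0.5 0 0 0 0 0 1;0.3 0 0 0 0 0 1;0 0 0 0 0 0 1"

```text
clock: 22.52
tool_pos: [557.4, -208.0, 219.2]
orientation: [0.566, 0.424, -0.565, 0.425]
wrist_force: [0.9, -0.3, -0.1]
opening: 0.004
```

```bash
python3 plan.py 557.3 -208.3 203 -16.3; python3 - <<'E'
from ov import *
s=bot.capture("side")
im=s["frame"]; print("button px pred",proj(s,[[556.8,-208,198]]))
over("pics/p3.png",s,(310,90),(100,90),8,[])
E
```

```text
t 22.52 tcp [ 557.4 -208.   219.2] toolx [ 0.002 -0.    -1.   ] jawyaw -16.28 open 0.004 F [ 0.9 -0.3 -0.1] j [-0.44  0.43  1.53  0.    1.18 -0.15]
shift now-axes cm [ 1.62 -0.01  0.03] rotvec deg [ 0.02 -0.03 -0.13] | shift after-turn axes cm [ 1.62 -0.    0.03] dist mm 16.2
button px pred [[360.81237389 122.00755684]]
```

View pics/p3.png

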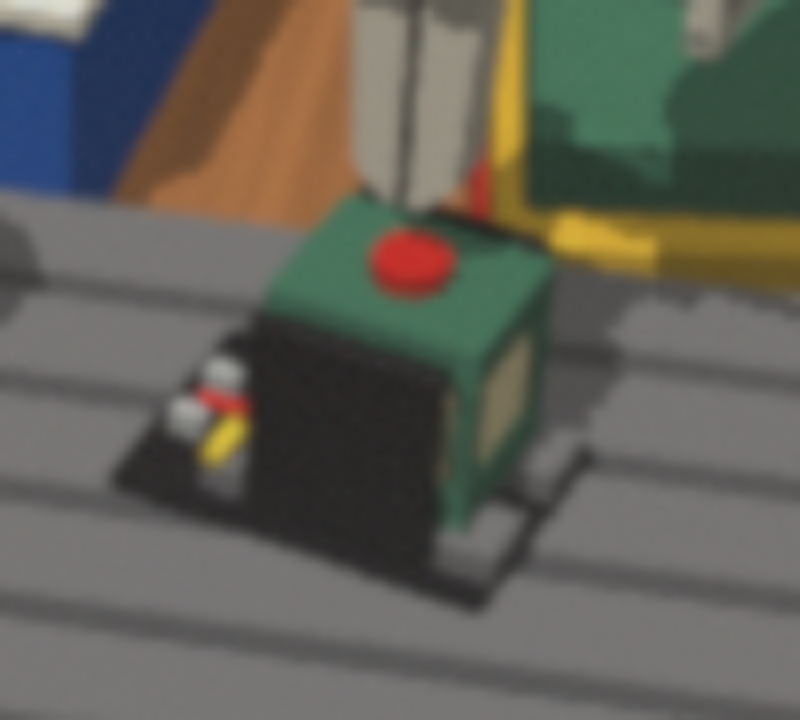

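The projected button centre (410,260) matches the picture (412,260), and the shut fingertips are above it. Pressing down in small steps.

>>> apply_moves:
  deltas: "0.5 -0.05 0 0 0 -0.15 1;0.5 0 0 0 0 0 1;0.3 0 0 0 0 0 1;0.1 0 0 0 0 0 1"

```text
clock: 22.9
tool_pos: [557.1, -207.9, 204.3]
orientation: [0.566, 0.424, -0.566, 0.424]
wrist_force: [-0.4, -0.8, -1.2]
opening: 0.004
```

```bash
python3 plan.py 556.8 -208 193 -16.3
```

```text
t 22.9 tcp [ 557.1 -207.9  204.3] toolx [ 0.  0. -1.] jawyaw -16.28 open 0.004 F [-0.4 -0.8 -1.2] j [-0.44  0.45  1.55  0.    1.15 -0.15]
shift now-axes cm [ 1.13 -0.03  0.01] rotvec deg [ 0.02 -0.02 -0.  ] | shift after-turn axes cm [ 1.13 -0.03  0.01] dist mm 11.3
```

>>> apply_moves:
  deltas: "0.4 0 0 0 0 0 1;0.4 -0.05 0 0 0 0 1;0.2 0 0 0 0 0 1"

```text
clock: 23.15
tool_pos: [557.1, -208.0, 193.9]
orientation: [0.566, 0.424, -0.565, 0.425]
wrist_force: [-1.4, 0.7, 4.1]
opening: 0.002
```

>>> apply_moves:
  deltas: "0.2 0 0 0 0 0 1;0.2 0 0 0 0 -0.2 1"

```text
clock: 23.32
tool_pos: [557.3, -208.1, 192.8]
orientation: [-0.566, -0.424, 0.566, -0.424]
wrist_force: [-10.8, 4.9, 27.2]
opening: 0.004
```

Bottomed out (z 192.8, 27 N). A brief hold, then retreat.

>>> apply_moves:
  deltas: "0.1 0 0 0 0 0 1;-0.5 0 0 0 0 0 1;-1 0 0 0 0 0 1;-2 0 0 0 0 0 1;-2.5 0 0 0 0 0 1;-2.5 0 0 0 0 0 1;-2 0 0 0 0 0 1;-1 0 0 0 0 0 1;0 0 0 0 0 0 1"

```text
clock: 24.07
tool_pos: [556.5, -207.7, 315.5]
orientation: [-0.565, -0.425, 0.566, -0.424]
wrist_force: [-0.8, -0.2, 0.2]
opening: 0.004
```

```bash
python3 plan.py; python3 - <<'E'
from ov import *
s=bot.capture("side");t=bot.capture("top")
over("pics/q1.png",s,(310,90),(100,90),8,[(box(-31,31,-24,24,134,192),[556.8,-208,-.284],(255,0,255))])
cv2.imwrite("pics/q2.png",s["frame"][:,:,::-1])
cv2.imwrite("pics/q3.png",t["frame"][:,:,::-1])
for n in ["cup","tie_holder","cream_jar","soap_tin","clipper"]: print(n,[[round(v) for v in d["position"]] for d in bot.search_frame(s,n)[:2]])
E
```

```text
t 24.07 tcp [ 556.5 -207.7  315.5] toolx [-0.001  0.    -1.   ] jawyaw -16.27 open 0.004 F [-0.8 -0.2  0.2] j [-0.44  0.36  1.4  -0.    1.38 -0.15]
cup [[724, -209, 172]]
tie_holder [[732, 93, 130]]
cream_jar [[719, 233, 163]]
soap_tin [[727, -76, 155]]
clipper [[720, 235, 165], [442, -33, 128]]
```

View pics/q1.png

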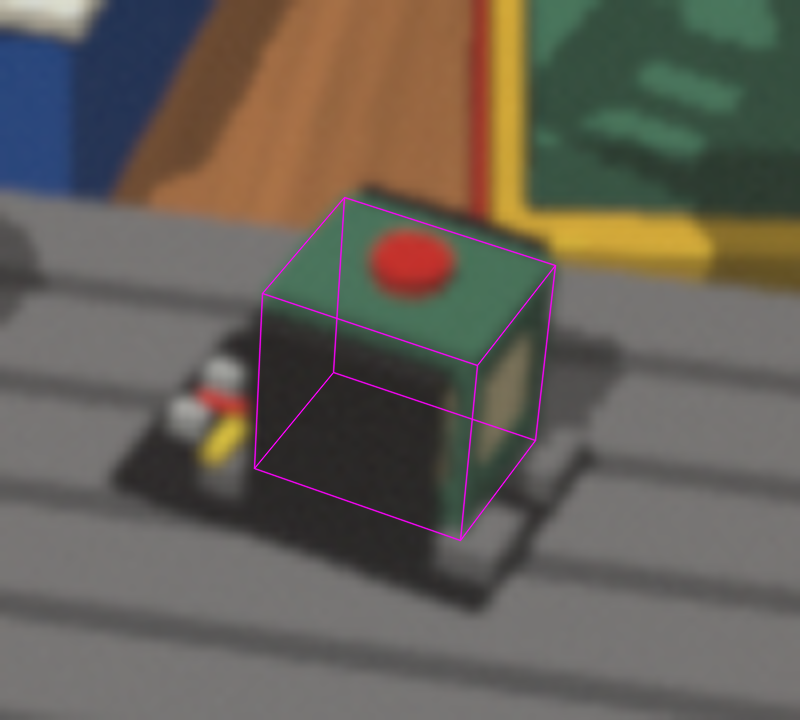

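View pics/q2.png

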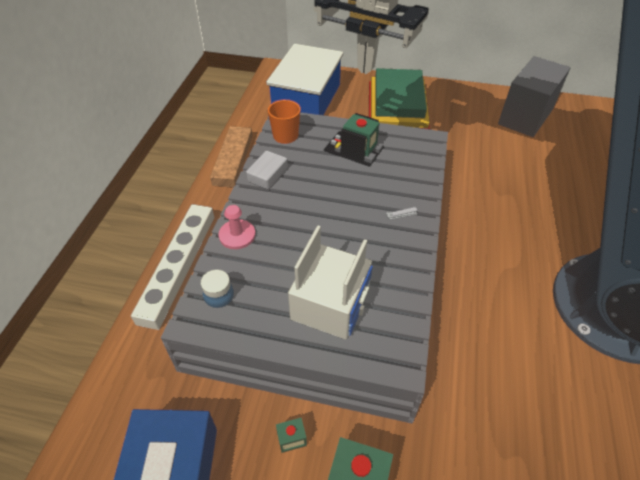

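```bash
python3 -c "
from cell import bot
print(bot.sign_off())"
```

```text
the job is handed in; nothing more can be done
None
```

The lantern is in the charging cradle, its button has been pressed and released, and I have handed the job in. The robot clock read about 24 s, against the 72 s limit. No verdict is reported, so success is not confirmed.

**What I did:**
- I lifted the middle-sized lantern off the drawer unit by its wide faces and stood it upright on the crate top.
- It stood untouched there for over a second while I turned the jaws 90°.
- I took it again by its narrow end faces and lowered it between the cheeks until it met the floor at the expected height. Then I let go.
- I pressed the button with the shut fingers until it bottomed out, with the fingertips about 5 mm down and 27 N on the wrist. Then I backed away.

**Last checks:**
- **Lantern:** in the side picture it stands flat in the cradle, unmoved by the press. It is about 0 to −1 mm in x from the seat point and roughly 2 mm in y.
- **Button:** it is out again.
- **Bystanders:** the detector put every bystander within about 5 mm of its starting place. For the clipper its first hit landed on the jar; its second hit matched the clipper.

**Disagreements and limits:**
- The cameras and the arm's own readings differed by about 1–2.5 mm in y at the cradle. I steered between the two, and the lantern went in without side force.
- I did not measure the switch lever or button travel directly. I inferred both from the seating height and the press depth.
- Contact was a bit firm, about 40 N at the wrist on the crate and 22 N in the cradle, both under the wrist limit of 120 N.

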